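# Kit the wheel bolts into the foam case by length

## Task

Three look-alike bolts stand head up in the cardboard carton. Put the long one and the short one in the blue case, each lying fully down in the empty place of the foam row cut for its length, and leave the middle-length one where it stands. They must be lowered in lying flat, not dropped or tipped in, and since the foam leaves room for fingers only in the trench across the shanks, lay each bolt down on the bench first and take it again by the shank; do not disturb the bolts already in the case or the other things on the bench.

Things in the scene. Friction and masses are not known exactly. Their poses are not given: they have to be found in the camera images.
- bolt_long: steel hex bolt 150 mm long, about 430 g: round shank 20 mm diameter, 130 mm long; hex head 20 mm thick, 30 mm across flats. Starts standing head up in a carton cell. Origin: centre of the tip face; z axis from tip to head; flats of the head face its x axis and every 60 deg from it. Belongs in row_long.
- bolt_medium: steel hex bolt 130 mm long, about 395 g: round shank 20 mm diameter, 110 mm long; hex head 20 mm thick, 30 mm across flats. Starts standing head up in a carton cell. Origin: centre of the tip face; z axis from tip to head; flats of the head face its x axis and every 60 deg from it. Fits neither row: it stays standing in the carton.
- bolt_short: steel hex bolt 110 mm long, about 360 g: round shank 20 mm diameter, 90 mm long; hex head 20 mm thick, 30 mm across flats. Starts standing head up in a carton cell. Origin: centre of the tip face; z axis from tip to head; flats of the head face its x axis and every 60 deg from it. Belongs in row_short.
- bolt_long_head (a point): centre of the long bolt's head, 140 mm from its tip along its axis
- bolt_short_head (a point): centre of the short bolt's head, 100 mm from its tip along its axis
- carton: open cardboard carton, fixed, 215 (x) x 91 (y) x 62 mm high, floor 4 mm thick, 5 x 2 cells about 38 mm square; origin: centre of the underside. The bolts stand in cells at (-82, 22), (0, -22) and (82, 22) mm in its frame, in any order. Carton and case stand left and right of the robot, either way round, with clear bench between.
- case: shallow blue case without lid, fixed, 186 (x) x 276 (y) x 46 mm high, 5 mm walls, holding two black foam inserts side by side along y, their top 45 mm above the bench; origin: centre of the underside
- row_long: foam insert for 150 mm bolts, fixed, 174 (x) x 132 (y) x 41 mm; origin: centre of its underside, 4 mm above the bench. Two places for bolts lying along x, head to -x: at y = +27 mm (empty) and y = -27 mm (holds kept_long). Each is 6 mm longer than the bolt: shank channel 25 mm wide, head recess 40 mm wide. The lying head is about flush with the foam top.
- row_short: foam insert for 110 mm bolts, like row_long with the same outer size, trench and y places (y = +27 mm empty, y = -27 mm holds kept_short), but shorter places; the trench centre is 55 mm from the bolt's tip.
- row_long_free (a point): where the tip-face centre of the long bolt must come in the empty place of row_long (30 mm above the bench, insert x = +75, y = +27 mm); its x axis points along the place away from the head end
- row_short_free (a point): the same for the short bolt in row_short (at insert x = +50, y = +27 mm)
- row_long_trench (a point): point on the lying bolt's axis (30 mm above the bench) over the middle of the finger trench in the empty place of row_long, 80 mm from the bolt's tip. The trench, 38 mm wide in x, runs across the whole insert; its floor is 20 mm below this point; here fingers can go down beside the shank
- row_short_trench (a point): the same in row_short, 55 mm from the bolt's tip
- kept_long: 150 mm bolt already lying in row_long; bystander, same shape and frame as bolt_long
- kept_short: 110 mm bolt already lying in row_short; bystander, same shape and frame as bolt_short
- spacer: five-lug aluminium wheel spacer, about 146 mm across, 45 mm high, lying loose; bystander; origin: centre of the underside
- parts_box: red and white box 90 x 130 x 60 mm, loose; bystander; origin: centre of the underside
- spanner: steel spanner lying loose near the robot; bystander; origin: near its middle, underneath
Not all that is in view belongs to the job. Leave any purple or turquoise look-alike of the bolt_short alone.

How it is judged:
By the outcome, as a careful person would: the job done as asked, in the order asked, and still so for the second after the job is handed in, with the robot touching nothing.
It also fails if it takes over 72 s, if anything falls off the work surface, if the arm or the gripper's body presses on something with over 40 N, if the wrist force passes 120 N, or if a joint passes its speed limit or range.

## Robot

A 6-joint arm with a two-finger parallel gripper is mounted at the origin on the work surface. World frame = base frame: x ahead of the robot, y to its left, z up, the work surface at z = 0. Lengths are in m, angles in rad, forces in N, time in s.
With the tool pointing down it reaches from about 0.35 to 0.975 m from the base axis. Payload 4.9 kg.
Tool frame: the origin (TCP) lies at the very end of the fingers, on their centre line; the grasp point (between the pads) lies 19 mm behind it (ctrl.pinch_z is the distance from the TCP to the grasp point, in m); z points along the fingers, y is the direction in which the jaws open and shut (so a half turn about z gives the same grasp; the last joint's range is limited). The gripper opens to 85 mm and grips with 20 to 120 N. Pads are 22 mm wide; open, the fingers measure 114 mm over their backs; the gripper's body (76 mm by 85 mm) begins 54 mm behind the grasp point. The pads swing forward as they close: fully open they stand 13 mm farther back than shut.
Start: joints at [-1.395, 0.053, 1.613, -0, 1.476, -0.119], TCP at [0.182, -0.598, 0.231] pointing down, gripper open.
Joint ranges: [-3.01, 3.01], [-1.01, 2.22], [0.06, 2.58], [-1.02, 4.17], [0.09, 2.62], [-3.14, 3.14]. Speed limits (rad/s): [2.57, 2.57, 3.14, 3.14, 3.14, 3.14].

## Interface

Orientations are given as a rotation vector (axis times angle).
In Python, from station import ctrl gives the robot as it stands.
- The arm moves only by the tool carry_out, never from a script. Its argument "series" is a list of rows, each a list of 7 numbers: the shift along the world's x, y, z each as a share of 0.025 m, from -1 to 1, then the turn, a rotation vector about the world's x, y, z each as a share of 0.1 rad, from -1 to 1, then the opening, from 0 (shut) to 1 (fully open). A call has 1 to 12 rows; each row shifts and turns the commanded pose from where the row before left it; what a row does not reach is not made up. A row lasts 1/10 s, in which the tool goes at most 50 mm and 8.59 degrees, less where a joint would pass 70% of its speed; a pose out of reach is approached as far as the arm can. A call with a number of a shift or a turn outside -1 to 1 is refused whole. A call with a gripper value outside its range is refused whole. The fingers move at their own pace and stop on an object; "grip_force" is the grip in N (left out, the last holds). Time passes only in rows, so rows that do not move let the fingers close. It gives the time, the measured TCP pose, the force and the opening at its end, in the units of the state.
- ctrl.get_obs(): the state, without advancing time (a new reading comes with each control period).
- ctrl.get_image(name): name is "side" or "top" or "wrist"; returns a dict with "frame" (480x640x3 uint8, blue, green, red), "fx", "fy", "cx", "cy" (pixels), "R" (3x3) and "t" (3): a world point X has camera coordinates R X + t; the wrist camera has in their place "hand_eye" (4x4, takes a point from camera to tool coordinates, whose origin is the TCP and whose axes are the flange's). Camera axes: x right, y down, z forward; pixel columns grow to the right and rows downward; lengths in m; the calibration is good to about 2 mm. A picture is of the moment at which its call begins: read the wrist's pose just before it. There is no depth.
- ctrl.finish_job(): hands the job in, once; it reports no verdict.
Trained networks look in a picture, given as the dict that the camera call returned (one of the last four; its "shot" number tells which), for a name from the list of things; names that differ only in an ending like _2 or _b are one class to them, and where a whole thing is asked for, a point or a joint stands for the part that bears it (a point fixed in the world has none). Each returns a list of dicts, best first, with "p" (0 to 1); they miss things now and then, are a little off and sometimes report something else, mostly with a low value. They report only what shows in the picture. A call takes as long as a camera call. They do not tell look-alikes from the thing itself.
- ctrl.trace(picture, name): "mask" (480x640 bool, what is visible of it) and "rect" ([left, top, width, height] as shares, 0 to 1, of the picture: columns of its width, rows of its height, round what is visible of it).
- ctrl.mark_of(picture, name): "position" ([column, row] as shares, 0 to 1, of the picture: columns of its width, rows of its height: a listed point, or the origin of a listed thing).
The state is a dict: "t": time; "q": joint angles; "dq": joint speeds; "effort": joint torques, N m; "tool_pos": TCP position; "tool_rot": TCP orientation; "contact_force": force on the tool from outside, world axes, zero at the start; "wrist_torque": the same for the moment, N m; "opening": finger opening in m.
Only numpy, scipy, OpenCV 4.12 (cv2) and the standard library are available. Lean on these libraries where they do the work, as an engineer would, in place of code of your own. Each camera call takes 0.05 s, during which the arm holds its last target.

## Working session

There is one attempt and no reset: what is moved stays moved. The work goes in short steps, Python scripts to look and compute and a tool call to move; the robot and the scene stay as the last step left them, time stands still between calls to the robot, and variables do not carry over. Pictures are saved under pics/ and viewed, and the job is handed in when it is done.

Besides the shell and the picture viewer there is one more tool, called after "Emit:" as name(argument=value, ...), one argument or row to a line, values as JSON. carry_out: Moves the arm, as the interface text tells. Shift numbers are shares of 0.025 m and turn numbers shares of 0.1 rad, none past 1 either way. Its arguments: {"type":"object","properties":{"series":{"type":"array"},"grip_force":{"type":"number"}},"required":["series"]}

```bash
ls; mkdir -p pics; cat > h.py <<'E'
import numpy as np, cv2
from station import ctrl
from scipy.spatial.transform import Rotation as Ro
def ray(im,u,v):
    d=np.array([(u-im['cx'])/im['fx'],(v-im['cy'])/im['fy'],1.0])
    R=np.array(im['R']);t=np.array(im['t'])
    return -R.T@t, R.T@d
def atz(im,u,v,z):
    c,d=ray(im,u,v); s=(z-c[2])/d[2]; return c+s*d
def proj(im,X):
    p=np.array(im['R'])@np.array(X)+np.array(im['t']); return np.array([im['fx']*p[0]/p[2]+im['cx'],im['fy']*p[1]/p[2]+im['cy']])
def wrist():
    o=ctrl.get_obs(); im=ctrl.get_image('wrist')
    H=np.array(im['hand_eye']); T=np.eye(4);T[:3,:3]=Ro.from_rotvec(o['tool_rot']).as_matrix();T[:3,3]=o['tool_pos']
    W=np.linalg.inv(T@H); im['R']=W[:3,:3]; im['t']=W[:3,3]; return im
def tri(l):
    A=np.zeros((3,3));b=np.zeros(3)
    for c,d in l:
        d=d/np.linalg.norm(d);P=np.eye(3)-np.outer(d,d);A+=P;b+=P@c
    return np.linalg.solve(A,b)
E
python3 - <<'E'
from h import *
o=ctrl.get_obs(); print(o, ctrl.pinch_z)
for n in ('top','side'):
    im=ctrl.get_image(n); cv2.imwrite(f'pics/{n}0.png',im['frame'])
    print(n,im['fx'],im['cx'],im['cy'],'cam',-np.array(im['R']).T@im['t'],np.array(im['R'])[2])
    for k in ['bolt_long','bolt_medium','bolt_short','bolt_long_head','bolt_short_head','carton','case','row_long','row_short','row_long_free','row_short_free','row_long_trench','row_short_trench','kept_long','kept_short','spacer','parts_box','spanner']:
        r=ctrl.mark_of(im,k); print(k,[(round(x['p'],2),np.round(np.array(x['position'])*[640,480],1).tolist()) for x in r[:4]])
im=wrist(); cv2.imwrite('pics/w0.png',im['frame']); print(im['hand_eye'])
E
```

```text
pics
{'t': 0.0, 'q': array([-1.39505281e+00,  5.33611253e-02,  1.61425956e+00, -5.10697627e-05,
        1.47599844e+00, -1.19003371e-01]), 'dq': array([-2.01352675e-04, -6.30466962e-05, -5.52013521e-04, -1.53928656e-03,
       -1.72624920e-03, -3.71895635e-04]), 'effort': array([ 2.82885139e-04, -3.93683338e+01, -3.70175672e+01, -1.59381507e-04,
        7.02486388e-03,  1.01444238e-05]), 'tool_pos': array([ 0.1814384 , -0.59744757,  0.23008094]), 'tool_rot': array([-3.10553494e+00, -4.61023558e-01,  1.70005016e-04]), 'contact_force': array([ 0.7657428 ,  0.0197424 , -1.04562566]), 'wrist_torque': array([-0.02407998, -0.00101995,  0.00858801]), 'opening': 0.08549503119920179} 0.0187
top 438.3009808767193 321.98523249683416 237.67380595079396 cam [0.30953755 0.00685351 1.04484006] [ 2.31028231e-01  3.04707195e-04 -9.72946999e-01]
bolt_long [(0.62, [422.4, 204.6]), (0.21, [173.4, 255.7])]
bolt_medium [(0.59, [443.7, 238.7])]
bolt_short [(0.79, [419.9, 268.2]), (0.77, [441.5, 304.6]), (0.76, [376.9, 263.6]), (0.71, [411.6, 303.6])]
bolt_long_head [(0.67, [439.5, 180.2]), (0.22, [254.1, 2
[... 1374 characters left out ...]
t [(0.65, [249.2, 221.8]), (0.63, [255.5, 428.9])]
row_long_free [(0.29, [266.3, 333.0])]
row_short_free [(0.71, [220.4, 421.6]), (0.63, [251.0, 219.8])]
row_long_trench [(0.63, [282.8, 369.7])]
row_short_trench [(0.85, [247.2, 434.7])]
kept_long [(0.61, [264.7, 328.8])]
kept_short [(0.67, [238.3, 396.8]), (0.55, [248.2, 434.7])]
spacer [(0.92, [207.2, 266.2])]
parts_box [(0.74, [248.9, 220.3])]
spanner [(0.91, [472.7, 226.5])]
[[ 8.67761296e-04 -9.46293529e-01 -3.23307599e-01  8.35851417e-02]
 [ 9.99999618e-01  7.88264491e-04  3.76828069e-04  5.53031038e-04]
 [-1.01738063e-04 -3.23307803e-01  9.46293852e-01 -1.42853389e-01]
 [ 0.00000000e+00  0.00000000e+00  0.00000000e+00  1.00000000e+00]]
```

View pics/top0.png

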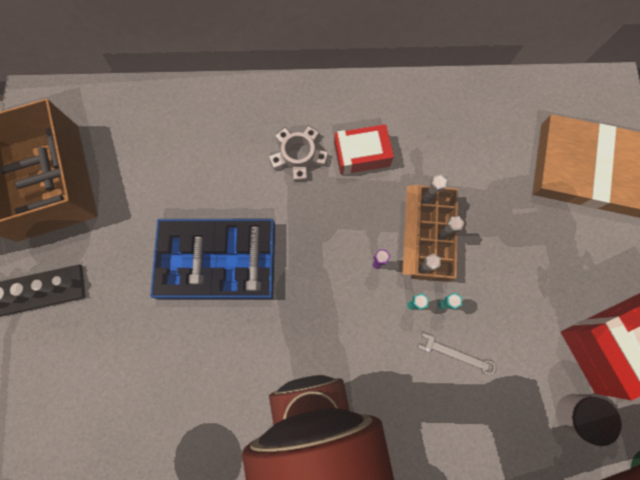

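View pics/side0.png

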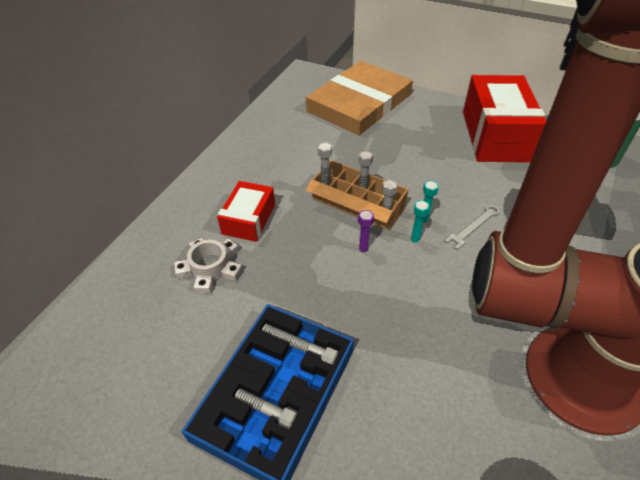

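View pics/w0.png

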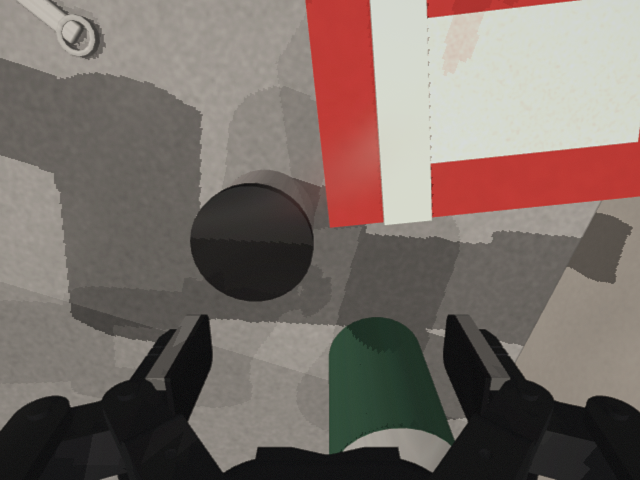

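The top view shows the case at left (cols 155–275) with kept bolts at columns 197 and 254, and empty places left of each. The carton is at right, with three steel heads at about (439,182), (456,223) and (433,262). One purple and two turquoise decoys stand outside the carton. Next I triangulate.

```bash
python3 - <<'E'
from h import *
for n,boxes in (('top',[(140,205,150,110),(360,170,130,150)]),('side',[(175,295,190,185),(295,135,170,130)])):
    im=ctrl.get_image(n)
    for i,(x,y,w,h) in enumerate(boxes):
        c=cv2.resize(im['frame'][y:y+h,x:x+w],None,fx=min(800//w,600//h),fy=min(800//w,600//h),interpolation=cv2.INTER_CUBIC)
        print(n,i,x,y,min(800//w,600//h)); cv2.imwrite(f'pics/{n}z{i}.png',c)
E
```

```text
top 0 140 205 5
top 1 360 170 4
side 0 175 295 3
side 1 295 135 4
```

View pics/topz0.png

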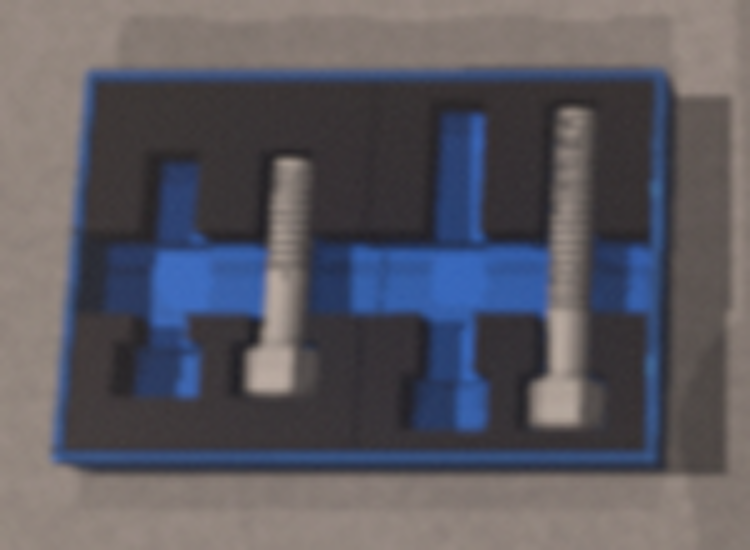

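View pics/topz1.png

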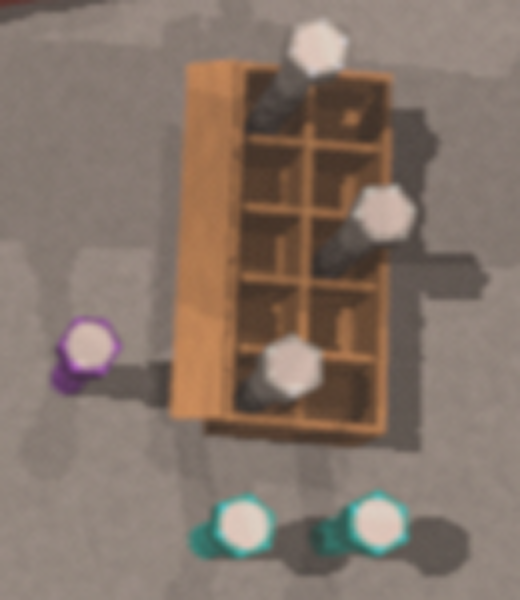

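View pics/sidez0.png

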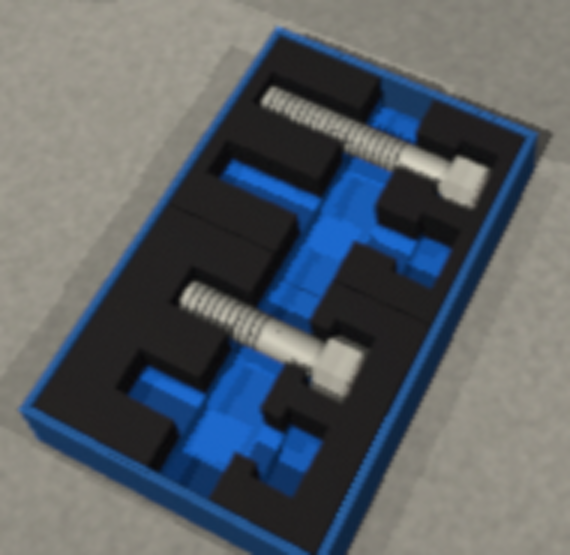

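View pics/sidez1.png

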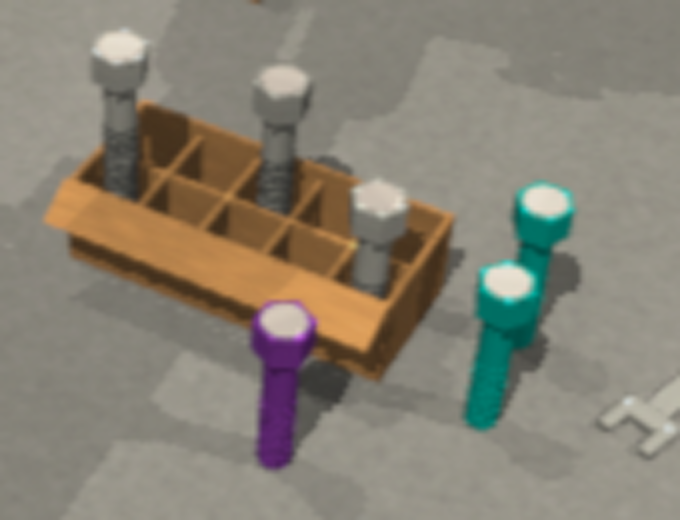

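```bash
cat > m.py <<'E'
from h import *
from scipy.optimize import least_squares
it=ctrl.get_image('top'); is_=ctrl.get_image('side')
P=lambda c,x,y,s:np.array([x+(c[0]+.5)/s-.5,y+(c[1]+.5)/s-.5])
T1=lambda c:P(c,360,170,4);S1=lambda c:P(c,295,135,4);T0=lambda c:P(c,140,205,5);S0=lambda c:P(c,175,295,3)
heads={}
for n,a,b in (('far',(318,47),(120,47)),('mid',(384,212),(284,84)),('near',(293,365),(378,198))):
    p=tri([ray(it,*T1(a)),ray(is_,*S1(b))]); print(n,np.round(p,4),np.round(proj(it,p)-T1(a),1),np.round(proj(is_,p)-S1(b),1)); heads[n]=p
def fit(obs,x0):
    def f(v):
        c,s=np.cos(v[2]),np.sin(v[2]); r=[]
        for im,px,m in obs:
            r+=list(proj(im,[v[0]+c*m[0]-s*m[1],v[1]+s*m[0]+c*m[1],m[2]])-px)
        return r
    o=least_squares(f,x0,loss='soft_l1'); print(np.round(o.x,4),np.round(np.array(f(o.x)).reshape(-1,2),1).tolist()); return o.x
a,b,z=.093,.138,.046
print('case');fit([(it,T0((90,72)),(a,b,z)),(it,T0((663,72)),(a,-b,z)),(it,T0((657,460)),(-a,-b,z)),(it,T0((55,460)),(-a,b,z)),
 (is_,S0((280,30)),(a,-b,z)),(is_,S0((537,137)),(-a,-b,z)),(is_,S0((24,410)),(a,b,z))],[.38,.2,0])
# carton: heads + far bolt at which end; rim corners (z=.062)
a,b,z=.1075,.0455,.062
obs=[(it,T1((390,74)),(a,-b,z)),(it,T1((384,432)),(-a,-b,z)),(it,T1((240,64)),(a,b,z)),(is_,S1((452,217)),(-a,-b,z)),(is_,S1((145,101)),(a,-b,z))]
print('carton');v=fit(obs,[.4,-.25,0])
c,s=np.cos(v[2]),np.sin(v[2])
for m in ((.082,.022),(0,-.022),(-.082,.022)): print(v[0]+c*m[0]-s*m[1],v[1]+s*m[0]+c*m[1])
E
python3 m.py
```

```text
far [ 0.6405 -0.2471  0.155 ] [-0.1 -0.5] [0.4 0.2]
mid [ 0.5531 -0.2812  0.1327] [-0.  -0.1] [0.1 0. ]
near [ 0.4749 -0.2302  0.1145] [-0.1 -0.6] [0.5 0.2]
case
[ 0.506   0.262  -0.0213] [[-0.9, -0.3], [0.8, -0.5], [-0.1, 0.8], [-1.0, 0.8], [-0.1, -1.5], [1.4, -1.2], [-1.2, 0.3]]
carton
[ 0.5549 -0.2585 -0.1127] [[0.4, -0.3], [-0.0, 0.3], [-0.7, -1.0], [1.3, 0.1], [-0.1, -0.1]]
0.6388919582548076 -0.24586395081946172
0.5524642737245287 -0.2803640283082815
0.47593213600047557 -0.22742224995331334
```

```bash
python3 - <<'E'
from h import *
it=ctrl.get_image('top')
T1=lambda c:(360+(c[0]+.5)/4-.5,170+(c[1]+.5)/4-.5)
for n,c in (('purple',(91,345)),('teal1',(244,526)),('teal2',(377,522))): print(n,np.round(atz(it,*T1(c),.11),3))
print('flap',atz(it,*T1((172,415)),.05),atz(it,*T1((188,64)),.05))
for n,p,z in (('box',(335,140),.06),('box',(342,172),.06),('box',(394,160),.06),('spacer',(298,148),.045),('spacer bottom',(299,178),.04),('spannerend',(422,342),0),('spanner2',(493,368),0),
 ('redbox',(565,330),.1),('redbox2',(600,398),.1),('cyl',(597,420),.1),('brown',(535,190),.05)): print(n,np.round(atz(it,*p,z),3))
E
```

```text
purple [ 0.488 -0.123  0.11 ]
teal1 [ 0.389 -0.199  0.11 ]
teal2 [ 0.389 -0.269  0.11 ]
flap [ 0.45769414 -0.17535716  0.05      ] [ 0.66939115 -0.19849787  0.05      ]
box [ 0.787 -0.03   0.06 ]
box [ 0.704 -0.044  0.06 ]
box [ 0.732 -0.17   0.06 ]
spacer [0.775 0.061 0.045]
spacer bottom [0.699 0.06  0.04 ]
spannerend [ 0.304 -0.219  0.   ]
spanner2 [ 0.243 -0.377  0.   ]
redbox [ 0.323 -0.5    0.1  ]
redbox2 [ 0.186 -0.55   0.1  ]
cyl [ 0.145 -0.537  0.1  ]
brown [ 0.651 -0.504  0.05 ]
```

Emit:
carry_out(
  series=[
    [0.5,0.87,0.7,0,0,0.8,1],
    [0.95,0.87,0.7,0,0,0.8,1],
    [0.95,0.87,0.7,0,0,0.8,1],
    [0.95,0.87,0.7,0,0,0.8,1],
    [0.95,0.87,0,0,0,0.8,1],
    [0.95,0.87,0,0,0,0.8,1],
    [0.95,0.87,0,0,0,0.8,1],
    [0.95,0.87,0,0,0,0.8,1],
    [0.95,0.87,0,0,0,0.8,1],
    [0.95,0.87,0,0,0,0.8,1],
    [0.95,0.87,0,0,0,0.8,1],
    [0.95,0.87,0,0,0,0.8,1],
  ],
  grip_force=60,
)

```text
t: 3.4
tool_pos: [0.4562, -0.336, 0.3014]
tool_rot: [2.54, 1.848, 0.0]
contact_force: [-0.3, 0.4, -0.6]
opening: 0.0852
```

Emit:
carry_out(
  series=[
    [0.95,0.87,0,0,0,0.8,1],
    [0.95,0.87,0,0,0,0.8,1],
    [0.95,0.87,0,0,0,0.8,1],
    [0.95,0.87,0,0,0,0.8,1],
    [0.5,0,0,0,0,0,1],
    [0,0,0,0,0,0,1],
  ],
)

```text
t: 4.0
tool_pos: [0.5637, -0.2498, 0.301]
tool_rot: [-2.216, -2.226, 0.001]
contact_force: [-0.4, -0.7, -1.1]
opening: 0.0855
```

```bash
python3 - <<'E'
from h import *
o=ctrl.get_obs(); print(o['t'],o['tool_pos'],o['tool_rot'],o['q'])
im=wrist(); cv2.imwrite('pics/w1.png',im['frame'])
for p in ([.6405,-.2471,.154],[.553,-.281,.134],[.4749,-.2302,.114]): print(proj(im,p))
E
```

```text
4.0 [ 0.56371808 -0.24980212  0.30098213] [-2.21611616e+00 -2.22648677e+00  7.56191730e-04] [-5.37568789e-01  1.34047136e-03  1.55016516e+00 -4.21063614e-04
  1.59038770e+00 -5.42245675e-01]
[431.21447444 210.81737731]
[313.43361775 244.03271011]
[218.04836707 176.48855823]
```

View pics/w1.png

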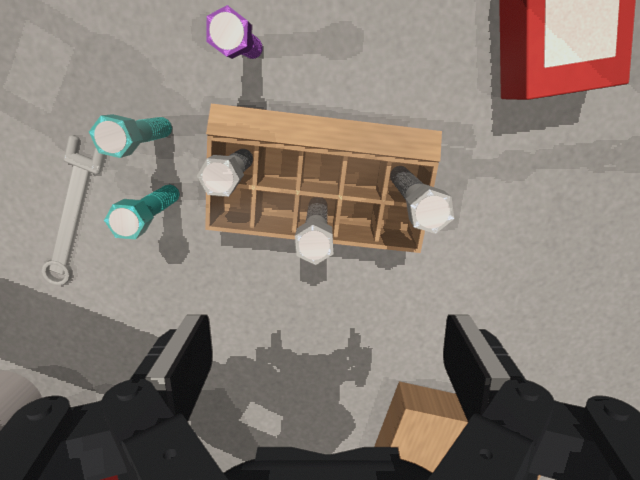

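The wrist view shows the long head at (432,211), medium at (314,244) and short at (219,175). These match the predicted projections within 1–2 px.

```bash
python3 - <<'E'
import cv2,numpy as np
f=cv2.imread('pics/w1.png')
a=cv2.resize(f[180:245,400:465],(390,390),interpolation=cv2.INTER_CUBIC);b=cv2.resize(f[145:210,188:253],(390,390),interpolation=cv2.INTER_CUBIC)
cv2.imwrite('pics/w1z.png',np.hstack([a,b]))
E
```

```text
(no output)
```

View pics/w1z.png

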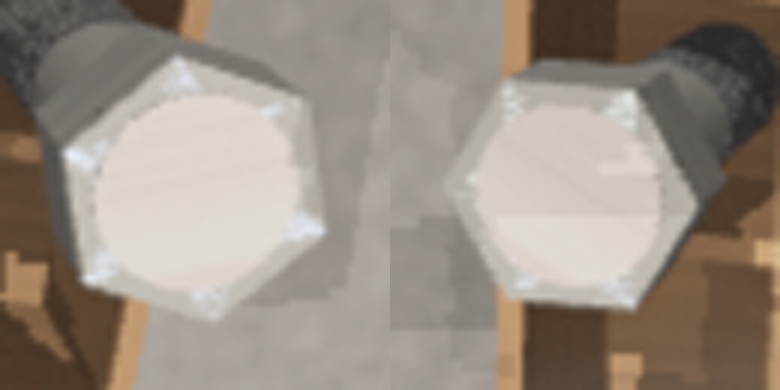

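Emit:
carry_out(
  series=[
    [0.31,-0.4,-0.1,0,0,0.87,0.65],
    [0.31,-0.4,-0.1,0,0,0.87,0.65],
    [0.31,-0.3,-0.3,0.955,0.168,0,0.65],
    [0.31,-0.2,-0.4,0.955,0.168,0,0.65],
    [0.31,-0.2,-0.5,0.955,0.168,0,0.65],
    [0.31,-0.2,-0.5,0.955,0.168,0,0.65],
    [0.31,0,-0.6,0.955,0.168,0,0.65],
    [0.31,0,-0.6,0.955,0.168,0,0.65],
    [0.31,0,-0.6,0.955,0.168,0,0.65],
    [0.31,0,-0.6,0.955,0.168,0,0.65],
    [0.31,0,-0.5,0.955,0.168,0,0.65],
  ],
)

```text
t: 5.15
tool_pos: [0.6472, -0.2945, 0.1808]
tool_rot: [-1.527, -1.82, -0.718]
contact_force: [0.0, 0.2, -0.2]
opening: 0.0556
```

```bash
python3 - <<'E'
from h import *
im=wrist(); cv2.imwrite('pics/w2.png',im['frame'])
o=ctrl.get_obs(); R=Ro.from_rotvec(o['tool_rot']).as_matrix();print(o['t'],o['tool_pos'],R.round(3).tolist(),o['q'].round(3),o['opening'])
print(proj(im,[.6405,-.2468,.154]))
E
```

```text
5.2 [ 0.64614475 -0.29448958  0.17358239] [[-0.105, 0.985, -0.135], [0.625, 0.171, 0.762], [0.774, -0.004, -0.634]] [-0.726  0.687  1.088  0.574  2.055 -0.808] 0.05547195773512648
[329.9378914  244.59247748]
```

View pics/w2.png

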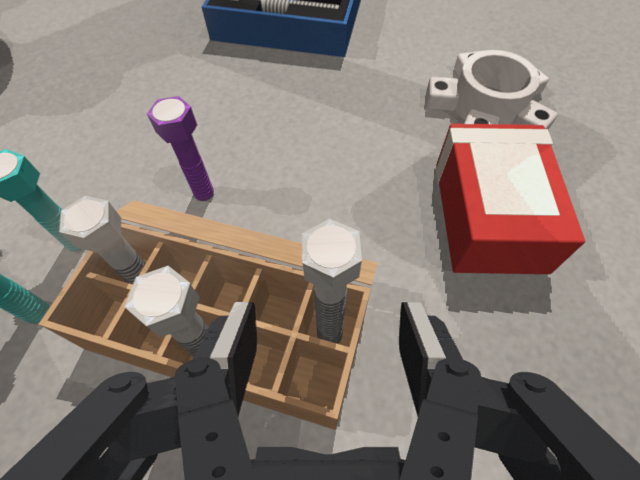

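Emit:
carry_out(
  series=[
    [-0.1,0.7,-0.5,0,0,0,0.65],
    [-0.1,0.7,-0.5,0,0,0,0.65],
    [-0.08,0.6,-0.45,0,0,0,0.65],
    [0,0,0,0,0,0,0.65],
    [0,0,0,0,0,0,0.65],
  ],
)

```text
t: 5.7
tool_pos: [0.6406, -0.2434, 0.1457]
tool_rot: [-1.527, -1.825, -0.714]
contact_force: [0.2, 0.0, -0.3]
opening: 0.0555
```

```bash
python3 - <<'E'
from h import *
im=wrist(); cv2.imwrite('pics/w3.png',im['frame'])
o=ctrl.get_obs(); R=Ro.from_rotvec(o['tool_rot']).as_matrix();print(o['t'],o['tool_pos'],o['contact_force'],R.round(3).tolist(),o['q'].round(3),o['opening'])
h=np.array([.6405,-.2468,.144]); print('head in tool',R.T@(h-o['tool_pos']))
E
```

```text
5.75 [ 0.64100302 -0.24387271  0.14626271] [-0.77311679 -1.16247396  0.29235495] [[-0.115, 0.985, -0.131], [0.634, 0.175, 0.754], [0.765, 0.004, -0.644]] [-0.682  0.629  1.214  0.575  1.963 -0.822] 0.0556203842290769
head in tool [-0.0035279  -0.00101506 -0.00068227]
```

View pics/w3.png

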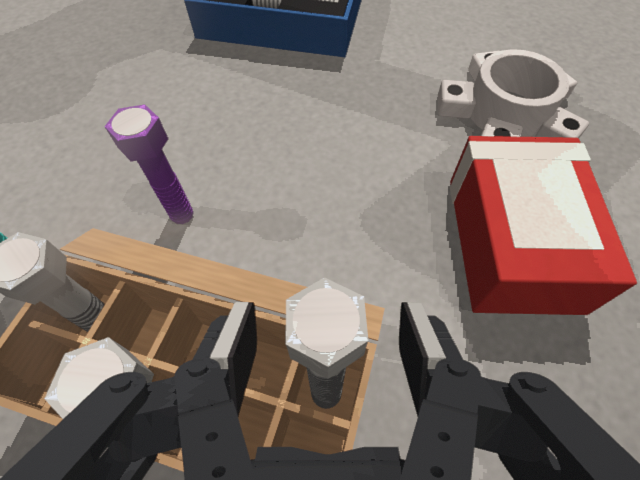

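Emit:
carry_out(
  series=[
    [-0.02,0.13,-0.2,0,0,0,0.65],
    [-0.02,0.13,-0.2,0,0,0,0.65],
    [0,0,0,0,0,0,0],
    [0,0,0,0,0,0,0],
    [0,0,0,0,0,0,0],
    [0,0,0,0,0,0,0],
  ],
  grip_force=100,
)

```text
t: 6.35
tool_pos: [0.6399, -0.2361, 0.1348]
tool_rot: [-1.526, -1.824, -0.714]
contact_force: [0.4, -0.2, -1.6]
opening: 0.028
```

```bash
python3 - <<'E'
from h import *
im=wrist(); cv2.imwrite('pics/w4.png',im['frame'])
o=ctrl.get_obs(); R=Ro.from_rotvec(o['tool_rot']).as_matrix();print(o['t'],o['tool_pos'],o['contact_force'],R.round(3).tolist(),o['q'].round(3),o['opening'])
E
```

```text
6.4 [ 0.63993146 -0.2360867   0.13485109] [-0.3565407   0.1211729  -0.70274052] [[-0.115, 0.984, -0.133], [0.632, 0.176, 0.754], [0.766, 0.002, -0.643]] [-0.675  0.631  1.232  0.574  1.945 -0.827] 0.0282201659794067
```

View pics/w4.png

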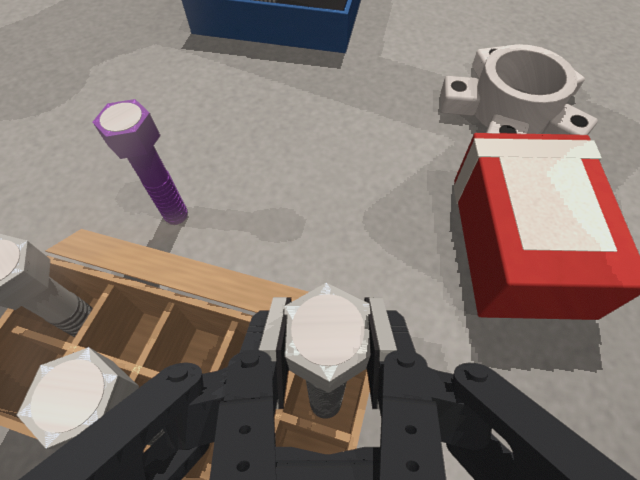

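Emit:
carry_out(
  series=[
    [0,0,0.6,0,0,0,0],
    [0,0,1,0,0,0,0],
    [0,0,1,0,0,0,0],
    [0,0,1,-0.934,-0.165,0,0],
    [0,0,1,-0.934,-0.165,0,0],
    [-0.1,0.62,0.4,-0.934,-0.165,0,0],
    [-0.1,0.62,0,-0.934,-0.165,0,0],
    [-0.1,0.62,0,-0.934,-0.165,0,0],
    [-0.1,0.62,0,-0.934,-0.165,0,0],
    [-0.1,0.62,0,-0.934,-0.165,0,0],
    [-0.1,0.62,0,-0.934,-0.165,0,0],
  ],
)

```text
t: 7.5
tool_pos: [0.6251, -0.1419, 0.2639]
tool_rot: [-1.962, -2.346, -0.114]
contact_force: [-0.2, -0.1, -4.7]
opening: 0.0278
```

Emit:
carry_out(
  series=[
    [-0.1,0.62,-0.5,-0.934,-0.165,0,0],
    [-0.1,0.62,-1,-0.934,-0.165,0,0],
    [-0.1,0.62,-1,-0.934,-0.165,0,0],
    [-0.1,0.62,-1,-0.934,-0.165,0,0],
    [-0.1,0.62,-1,-0.934,-0.165,0,0],
    [-0.1,0.62,-1,-0.934,-0.165,0,0],
    [-0.1,0.62,-1,-0.934,-0.165,0,0],
    [-0.1,0.62,0,-0.934,-0.165,0,0],
    [0,0,0,0,0,0,0],
  ],
)

```text
t: 8.4
tool_pos: [0.6032, -0.0151, 0.0961]
tool_rot: [1.663, 1.994, -0.557]
contact_force: [0.3, 0.3, -4.8]
opening: 0.0284
```

```bash
python3 - <<'E'
from h import *
o=ctrl.get_obs(); R=Ro.from_rotvec(o['tool_rot']).as_matrix();print(o['t'],o['tool_pos'],o['contact_force'],R.round(3).tolist(),o['q'].round(3),o['opening'])
im=ctrl.get_image('side'); cv2.imwrite('pics/s5.png',im['frame'])
im=wrist(); cv2.imwrite('pics/w5.png',im['frame'])
E
```

```text
8.4 [ 0.60324108 -0.0150897   0.09611072] [ 0.30419376  0.29188983 -4.79648488] [[-0.145, 0.984, 0.103], [0.788, 0.178, -0.589], [-0.598, -0.004, -0.801]] [ 0.13   0.17   1.824 -0.693  1.209  0.224] 0.028406292202063546
```

View pics/s5.png

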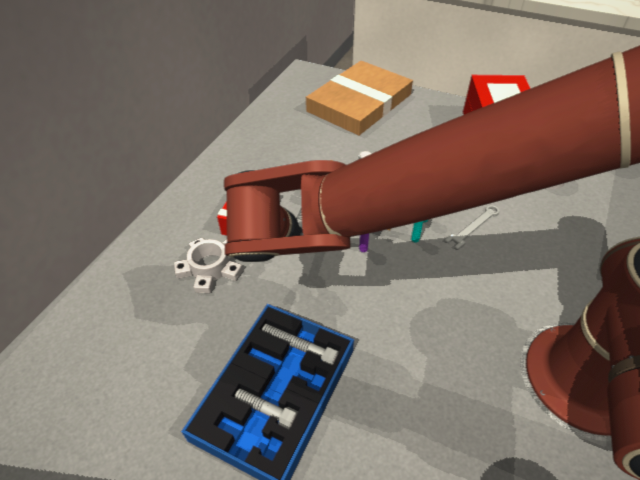

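View pics/w5.png

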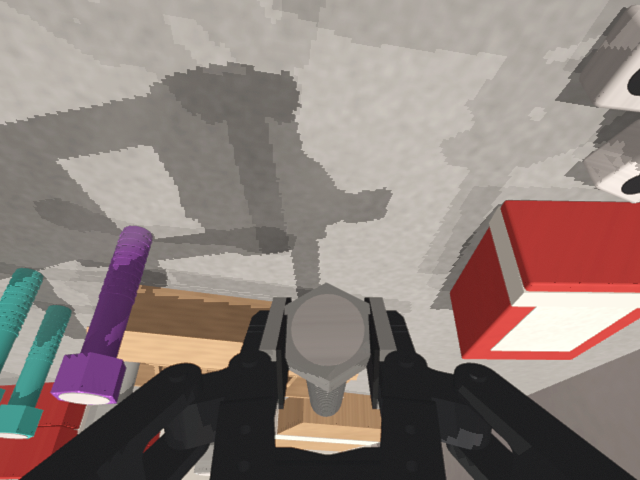

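Emit:
carry_out(
  series=[
    [0,0,-1,0,0,0,0],
    [0,0,-1,0,0,0,0],
    [0,0,-0.8,0,0,0,0],
    [0,0,-0.35,0,0,0,0],
    [0,0,-0.2,0,0,0,0],
    [0,0,0,0,0,0,0],
  ],
)

```text
t: 9.1
tool_pos: [0.6059, -0.0195, 0.0149]
tool_rot: [1.664, 1.987, -0.556]
contact_force: [-0.3, -0.6, -4.2]
opening: 0.0285
```

Emit:
carry_out(
  series=[
    [0,0,-0.1,0,0,0,0],
    [0,0,-0.1,0,0,0,0],
    [0,0,0,0,0,0,0],
  ],
)

```text
t: 9.4
tool_pos: [0.6053, -0.0189, 0.0091]
tool_rot: [1.663, 1.989, -0.557]
contact_force: [-0.1, 0.4, -4.5]
opening: 0.0279
```

Emit:
carry_out(
  series=[
    [0,0,-0.06,0,0,0,0],
    [0,0,0,0,0,0,0],
  ],
)

```text
t: 9.6
tool_pos: [0.605, -0.0189, 0.0072]
tool_rot: [1.662, 1.989, -0.557]
contact_force: [-0.3, -0.2, -4.6]
opening: 0.0281
```

Emit:
carry_out(
  series=[
    [0,0,-0.03,0,0,0,0.4],
    [0,0,0,0,0,0,0.55],
    [0,0,0,0,0,0,0.55],
    [-0.05,0.3,0.4,0,0,0,0.6],
    [-0.1,0.59,0.8,0,0,0,0.6],
    [-0.1,0.59,0.8,0,0,0,0.7],
    [-0.1,0.3,0.9,0,0,0,0.7],
    [0,0,0.9,0.9,0.16,0,0.7],
    [0,0,0.9,0.9,0.16,0,0.7],
    [0,0,0.9,0.9,0.16,0,0.7],
    [0,0,0.9,0.9,0.16,0,0.7],
    [0,0,0.6,0.9,0.16,0,0.7],
  ],
)

```text
t: 10.8
tool_pos: [0.5972, 0.0262, 0.1881]
tool_rot: [1.918, 2.297, -0.173]
contact_force: [0.3, -0.1, 0.2]
opening: 0.0598
```

Emit:
carry_out(
  series=[
    [0,-0.4,0,0.9,0.16,0,0.7],
    [0,-0.4,0,0.9,0.16,0,0.7],
    [0,0,0,0,0,0,0.7],
  ],
)

```text
t: 11.1
tool_pos: [0.5969, 0.0031, 0.1858]
tool_rot: [2.015, 2.403, -0.004]
contact_force: [0.4, 0.1, 0.8]
opening: 0.06
```

```bash
python3 - <<'E'
from h import *
o=ctrl.get_obs(); R=Ro.from_rotvec(o['tool_rot']).as_matrix();print(o['t'],o['tool_pos'],o['contact_force'],R.round(3).tolist(),o['q'].round(3),o['opening'])
im=wrist(); cv2.imwrite('pics/w6.png',im['frame']); import pickle; pickle.dump({k:im[k] for k in('R','t','fx','fy','cx','cy')},open('w6.pkl','wb'))
E
```

```text
11.1 [0.59685267 0.00310424 0.18581188] [0.3949291  0.06865923 0.76967255] [[-0.174, 0.985, 0.003], [0.985, 0.174, -0.005], [-0.006, 0.002, -1.0]] [-0.117  0.017  1.727 -0.005  1.395 -0.292] 0.06004371495429055
```

View pics/w6.png

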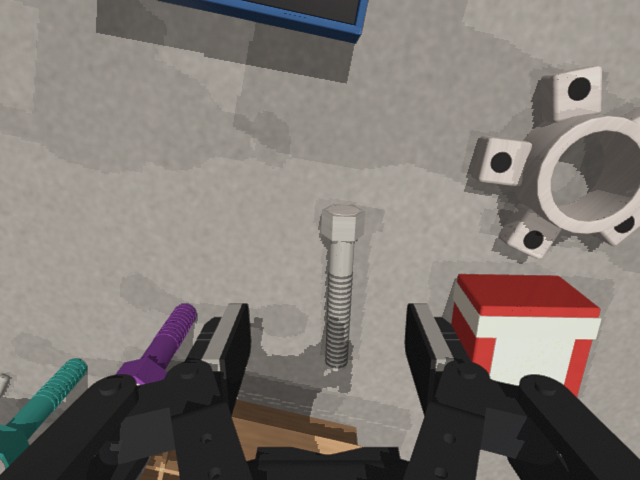

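```bash
python3 - <<'E'
import cv2,pickle
f=cv2.imread('pics/w6.png')
cv2.imwrite('pics/w6z.png',cv2.resize(f[195:385,290:390],None,fx=3,fy=3,interpolation=cv2.INTER_CUBIC))
E
```

```text
(no output)
```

View pics/w6z.png

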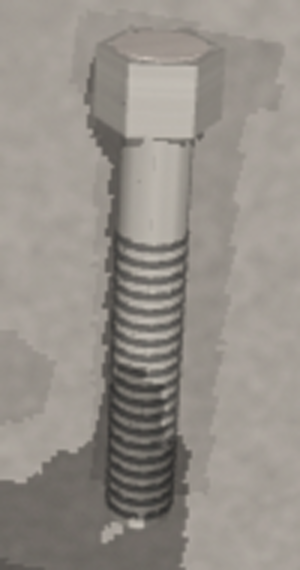

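```bash
python3 - <<'E'
from h import *; import pickle
im=pickle.load(open('w6.pkl','rb'))
Z=lambda a,b:(290+(a+.5)/3-.5,195+(b+.5)/3-.5)
a=atz(im,*Z(163,66),.030); b=atz(im,*Z(161,136),.030); c=atz(im,*Z(139,517),.0195)
s1=atz(im,*Z(156,240),.0115); s2=atz(im,*Z(140,480),.0105)
print('headend',a,'under',b,'tip',c,'len',np.linalg.norm((a-c)[:2]),np.linalg.norm((a-b)[:2]))
print(s1,s2)
for p,q in((a,c),(s1,s2)): d=p-q; print('az',np.degrees(np.arctan2(d[1],d[0])))
d=(a-c);d[2]=0;d/=np.linalg.norm(d); print('trench pt', (c+.08*d), (a-.07*d), 'shank at', s2+ d*(( (c+.08*d)-s2)@d))
E
```

```text
headend [ 6.10942809e-01 -1.90919516e-04  3.00000000e-02] under [ 0.61399446 -0.01885486  0.03      ] tip [ 0.63148201 -0.14343176  0.0195    ] len 0.14470589817602741 0.018911778388586185
[ 0.62043864 -0.05637239  0.0115    ] [ 0.63075031 -0.13676382  0.0105    ]
az 98.15997773280473
az 97.3093201926031
trench pt [ 0.620127   -0.06424171  0.0195    ] [ 0.62087844 -0.06948221  0.03      ] shank at [ 0.6203469  -0.06421018  0.0105    ]
```

Emit:
carry_out(
  series=[
    [0.16,-0.48,-0.9,0,0,-0.4,0.7],
    [0.16,-0.48,-0.9,0,0,0,0.7],
    [0.16,-0.48,-0.9,0,0,0,0.7],
    [0.16,-0.48,-0.9,0,0,0,0.7],
    [0.16,-0.48,-0.9,0,0,0,0.6],
    [0.15,-0.49,-0.5,0,0,0,0.6],
    [0,0,0,0,0,0,0.6],
  ],
)

```text
t: 11.85
tool_pos: [0.6188, -0.0666, 0.0569]
tool_rot: [2.062, 2.37, -0.009]
contact_force: [-0.2, 0.7, -0.7]
opening: 0.0515
```

```bash
python3 - <<'E'
from h import *
o=ctrl.get_obs(); R=Ro.from_rotvec(o['tool_rot']).as_matrix();print(o['t'],o['tool_pos'],o['contact_force'],R.round(3).tolist(),o['q'].round(3),o['opening'])
im=wrist(); cv2.imwrite('pics/w7.png',im['frame']); import pickle; pickle.dump({k:im[k] for k in('R','t','fx','fy','cx','cy')},open('w7.pkl','wb'))
E
```

```text
11.85 [ 0.61882379 -0.06663367  0.05690634] [-0.15956234  0.71253994 -0.66609387] [[-0.138, 0.99, -0.004], [0.99, 0.138, -0.005], [-0.004, -0.004, -1.0]] [-0.224  0.212  1.745 -0.006  1.187 -0.361] 0.05148686435317113
```

View pics/w7.png

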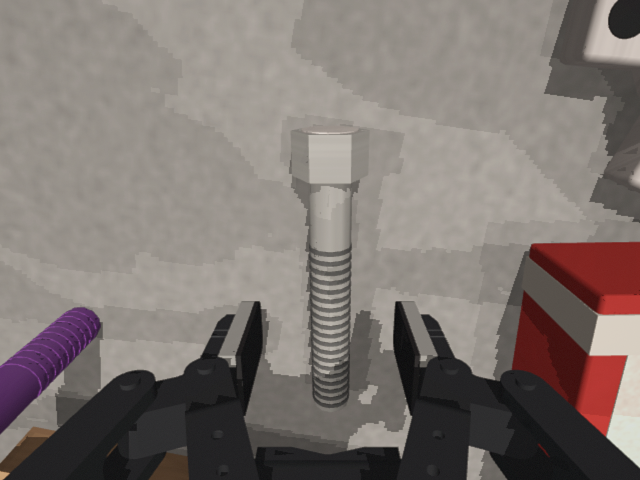

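```bash
python3 - <<'E'
from h import *; import pickle
im=pickle.load(open('w7.pkl','rb'))
f=cv2.imread('pics/w7.png'); cv2.imwrite('pics/w7z.png',cv2.resize(f[115:415,270:390],None,fx=2,fy=2,interpolation=cv2.INTER_CUBIC))
a=atz(im,330.5,134,.030); b=atz(im,330,182.5,.030); c=atz(im,331,405,.0195)
s1=atz(im,330.5,235,.0135); s2=atz(im,331,390,.0105)
for x in (a,b,c,s1,s2): print(x.round(4))
print(np.linalg.norm(a-b),np.linalg.norm((a-c)[:2]),[np.degrees(np.arctan2(*(p-q)[1::-1])) for p,q in((a,c),(s1,s2))])
E
```

```text
[0.611  0.0007 0.03  ]
[ 0.6136 -0.019   0.03  ]
[ 0.6318 -0.1429  0.0195]
[ 0.618  -0.0478  0.0135]
[ 0.6315 -0.1404  0.0105]
0.019895613342119357 0.14503240954909483 [np.float64(98.24649940786199), np.float64(98.30573101740217)]
```

View pics/w7z.png

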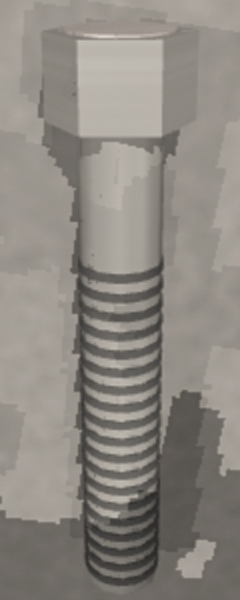

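Emit:
carry_out(
  series=[
    [0,0,-1,0,0,0,0.6],
    [0,0,-0.8,0,0,0,0.6],
    [0,0,0,0,0,0,0.6],
    [0,0,0,0,0,0,0.6],
  ],
)

```text
t: 12.3
tool_pos: [0.6207, -0.0663, 0.0154]
tool_rot: [2.058, 2.367, -0.004]
contact_force: [0.5, 0.2, -0.0]
opening: 0.051
```

Emit:
carry_out(
  series=[
    [0,-0.09,-0.3,0,0,0,0.6],
    [0,0,-0.15,0,0,0,0.6],
    [0,0,0,0,0,0,0.6],
    [0,0,0,0,0,0,0],
    [0,0,0,0,0,0,0],
    [0,0,0,0,0,0,0],
    [0,0,0,0,0,0,0],
  ],
  grip_force=80,
)

```text
t: 13.0
tool_pos: [0.6204, -0.0691, 0.0034]
tool_rot: [2.059, 2.367, -0.005]
contact_force: [-0.7, -0.5, 2.5]
opening: 0.017
```

Emit:
carry_out(
  series=[
    [0,0,0.4,0,0,0,0],
    [0,0,1,0,0,0,0],
    [0,0,1,0,0,0,0],
    [0,0,1,0,0,1,0],
    [-0.34,0.83,1,0,0,1,0],
    [-0.34,0.83,1,0,0,1,0],
    [-0.34,0.83,0.6,0,0,1,0],
    [-0.34,0.83,0,0,0,1,0],
    [-0.34,0.83,0,0,0,1,0],
    [-0.34,0.83,0,0,0,1,0],
    [-0.34,0.83,0,0,0,1,0],
    [-0.34,0.83,0,0,0,1,0],
  ],
)

```text
t: 14.2
tool_pos: [0.5507, 0.0978, 0.1518]
tool_rot: [0.819, 3.03, -0.003]
contact_force: [0.1, 0.3, -4.0]
opening: 0.0169
```

Emit:
carry_out(
  series=[
    [-0.34,0.83,0,0,0,1,0],
    [-0.34,0.83,0,0,0,1,0],
    [-0.34,0.83,0,0,0,1,0],
    [-0.34,0.83,0,0,0,1,0],
    [-0.34,0.83,0,0,0,1,0],
    [-0.34,0.83,0,0,0,0.1,0],
    [0,0,0,0,0,0,0],
    [0,0,0,0,0,0,0],
  ],
)

```text
t: 15.0
tool_pos: [0.5003, 0.2215, 0.1521]
tool_rot: [0.034, 3.138, -0.002]
contact_force: [0.2, -0.7, -4.1]
opening: 0.0169
```

```bash
python3 - <<'E'
from h import *
o=ctrl.get_obs(); R=Ro.from_rotvec(o['tool_rot']).as_matrix();print(o['t'],o['tool_pos'],o['contact_force'],R.round(3).tolist(),o['q'].round(3),o['opening'])
im=wrist(); cv2.imwrite('pics/w8.png',im['frame']); import pickle; pickle.dump({k:im[k] for k in('R','t','fx','fy','cx','cy')},open('w8.pkl','wb'))
E
```

```text
15.0 [0.5003044  0.22145161 0.15205253] [ 0.19016654 -0.73608923 -4.08438952] [[-1.0, 0.021, 0.004], [0.021, 1.0, -0.001], [-0.004, -0.001, -1.0]] [ 0.282 -0.073  1.873 -0.002  1.338 -1.267] 0.016912659693305514
```

View pics/w8.png

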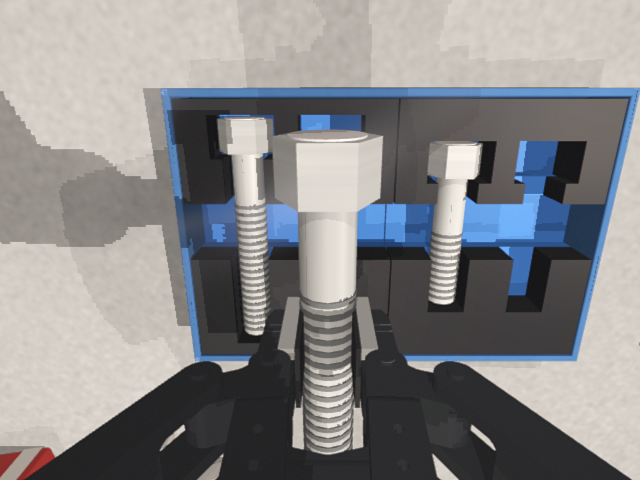

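```bash
python3 - <<'E'
import cv2,numpy as np
f=cv2.imread('pics/w8.png')
z=lambda x,y,w=50,h=50:cv2.resize(f[y:y+h,x:x+w],(w*8,h*8),interpolation=cv2.INTER_CUBIC)
# corners
cv2.imwrite('pics/w8c.png',cv2.resize(np.vstack([np.hstack([z(150,75),z(590,75)]),np.hstack([z(175,325),z(550,325)])]),(600,600)))
E
```

```text
(no output)
```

View pics/w8c.png

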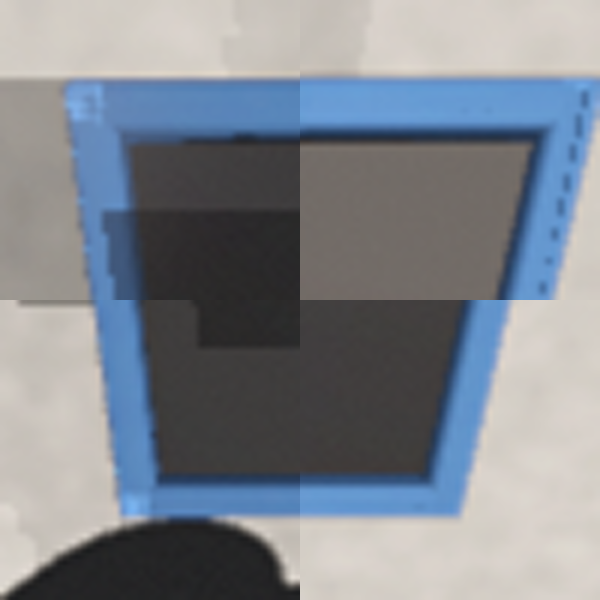

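```bash
python3 - <<'E'
from h import *; import pickle
from scipy.optimize import least_squares
im=pickle.load(open('w8.pkl','rb'))
a,b,z=.093,.138,.046
obs=[((160.5,88.2),(-a,-b,z)),((639.8,87.6),(-a,b,z)),((194.8,360.7),(a,-b,z)),((576.2,360.5),(a,b,z))]
def g(v,m):
    c,s=np.cos(v[2]),np.sin(v[2]); return [v[0]+c*m[0]-s*m[1],v[1]+s*m[0]+c*m[1],m[2]]
f=lambda v:np.concatenate([proj(im,g(v,m))-p for p,m in obs])
r=least_squares(f,[.5,.26,-.02]);print(r.x,f(r.x).round(1))
for n,m in (('trench',(-.005,-.039,.03)),('kept head',(.075-.15-.0,-.093,.045)),('headend place',(-.078,-.039,.045))): print(n,np.round(g(r.x,m),4),proj(im,g(r.x,m)))
c=[atz(im,*p,z)[:2] for p,_ in obs]; print(np.linalg.norm(c[0]-c[1]),np.linalg.norm(c[2]-c[3]),np.linalg.norm(c[0]-c[2]),np.linalg.norm(c[1]-c[3]))
# head of held bolt
for n,p in (('he',(328,146)),('hu',(327.5,210))):print(n,atz(im,*p,.152+.011+.017))
E
```

```text
[ 0.50759336  0.26250892 -0.01941883] [-1.2 -0.3  1.3 -0.3 -0.6  0.9  0.6  1. ]
trench [0.5018 0.2236 0.03  ] [331.36131312 225.43233688]
kept head [0.4308 0.171  0.045 ] [240.29760256 120.22794428]
headend place [0.4289 0.225  0.045 ] [331.8164279  114.83200405]
0.27466036114409315 0.2748802894290377 0.1850799659010269 0.18496354723127723
he [0.43080391 0.22273011 0.18      ]
hu [0.4491239 0.2222169 0.18     ]
```

Emit:
carry_out(
  series=[
    [0.04,0.05,-0.6,0,-0.38,0,0],
    [0,0,-1,0,0,0,0],
    [0,0,-1,0,0,0,0],
    [0,0,-0.6,0,0,0,0],
    [0,0,0,0,0,0,0],
    [0,0,0,0,0,0,0],
  ],
)

```text
t: 15.65
tool_pos: [0.5026, 0.2224, 0.0732]
tool_rot: [0.036, 3.098, 0.0]
contact_force: [-0.2, 0.3, -3.3]
opening: 0.017
```

```bash
python3 - <<'E'
from h import *
o=ctrl.get_obs(); R=Ro.from_rotvec(o['tool_rot']).as_matrix();print(o['t'],o['tool_pos'],o['contact_force'],R.round(3).tolist(),o['q'].round(3),o['opening'])
im=wrist(); cv2.imwrite('pics/w9.png',im['frame']); import pickle; pickle.dump({k:im[k] for k in('R','t','fx','fy','cx','cy')},open('w9.pkl','wb'))
im=ctrl.get_image('top');cv2.imwrite('pics/t9.png',cv2.resize(im['frame'][200:310,140:290],None,fx=5,fy=5,interpolation=cv2.INTER_CUBIC))
E
```

```text
15.65 [0.50258448 0.22242157 0.07319831] [-0.23717181  0.29758345 -3.25214122] [[-0.999, 0.023, 0.043], [0.023, 1.0, -0.0], [-0.043, 0.001, -0.999]] [ 0.288  0.002  1.943 -0.014  1.155 -1.255] 0.01703013518618589
```

View pics/w9.png

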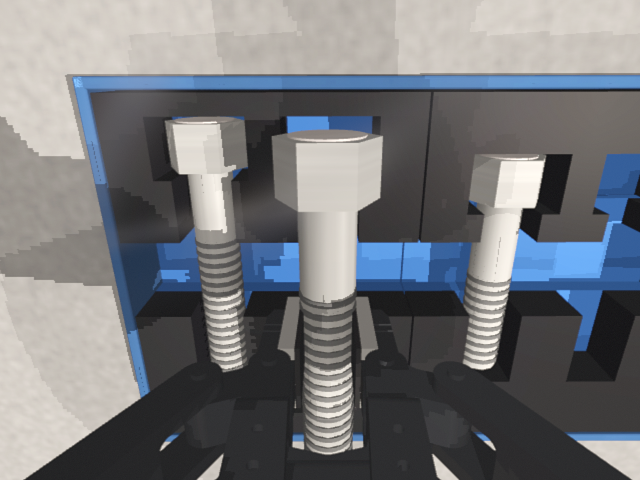

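View pics/t9.png

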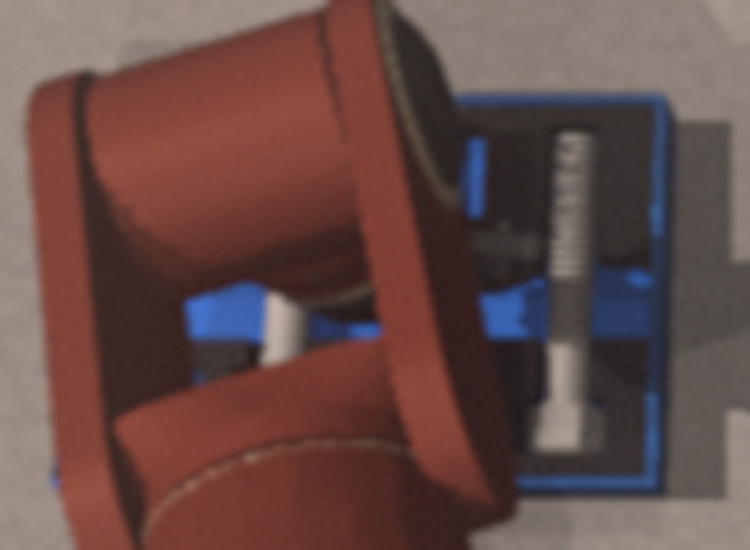

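```bash
cat > ov.py <<'E'
from h import *; import pickle,sys
def overlay(pk,png,out,vs,crop=None):
    im=pickle.load(open(pk,'rb')); f=cv2.resize(cv2.imread(png),None,fx=1,fy=1)
    for v,col in vs:
        c,s=np.cos(v[2]),np.sin(v[2])
        G=lambda m:proj(im,[v[0]+c*m[0]-s*m[1],v[1]+s*m[0]+c*m[1],m[2]])
        for iy,tip in ((-.066,.078),(.066,.053)):
            hx=-.078 if tip>.06 else -.063+.0   # head end
            if tip<.06: hx=.053-.116
            tr=(-.005 if tip>.06 else -.005)
            for py in (.027,-.027):
                y0=iy+py; z=.045
                poly=[(hx,-.02),(hx,.02),(hx+.026,.02),(hx+.026,.0125),(tip,.0125),(tip,-.0125),(hx+.026,-.0125),(hx+.026,-.02)]
                pts=np.array([G((x,y0+y,z)) for x,y in poly]).round().astype(int)
                cv2.polylines(f,[pts],True,col,1)
            for x in(tr-.019,tr+.019): cv2.line(f,tuple(G((x,iy-.066,.045)).round().astype(int)),tuple(G((x,iy+.066,.045)).round().astype(int)),col,1)
        pts=np.array([G(m) for m in((-.093,-.138,.046),(-.093,.138,.046),(.093,.138,.046),(.093,-.138,.046))]).round().astype(int); cv2.polylines(f,[pts],True,col,1)
    cv2.imwrite(out,f)
E
python3 - <<'E'
from ov import *
overlay('w9.pkl','pics/w9.png','pics/w9o.png',[((.5076,.2625,-.0194),(0,255,0))])
E
```

```text
(no output)
```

View pics/w9o.png

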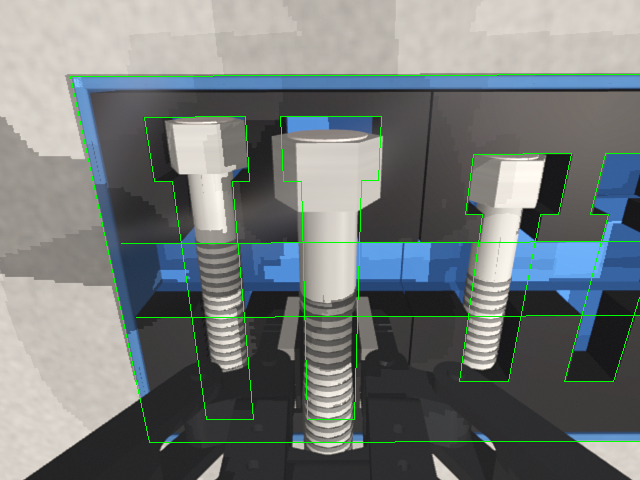

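Emit:
carry_out(
  series=[
    [-0.04,0,-0.6,0,0,0,0],
    [0,0,-0.6,0,0,0,0],
    [0,0,0,0,0,0,0],
  ],
)

```text
t: 16.05
tool_pos: [0.4999, 0.2222, 0.04]
tool_rot: [0.035, 3.101, -0.001]
contact_force: [1.4, -0.0, -5.3]
opening: 0.0171
```

Emit:
carry_out(
  series=[
    [0.05,0,-0.3,0,0,0,0],
    [0,0,-0.2,0,0,0,0],
    [0,0,0,0,0,0,0],
  ],
)

```text
t: 16.35
tool_pos: [0.5013, 0.2225, 0.029]
tool_rot: [0.034, 3.101, -0.001]
contact_force: [-1.1, -0.6, -4.5]
opening: 0.0169
```

Emit:
carry_out(
  series=[
    [0,0,-0.2,0,0,0,0],
    [0,0,-0.1,0,0,0,0],
    [0,0,0,0,0,0,0],
  ],
)

```text
t: 16.65
tool_pos: [0.5019, 0.2226, 0.0223]
tool_rot: [0.035, 3.099, -0.0]
contact_force: [-0.0, 0.6, -3.5]
opening: 0.0173
```

Emit:
carry_out(
  series=[
    [0,0,-0.07,0,0,0,0],
    [0,0,0,0,0,0,0],
  ],
)

```text
t: 16.85
tool_pos: [0.5023, 0.2227, 0.021]
tool_rot: [0.035, 3.098, 0.0]
contact_force: [-0.1, -0.2, -3.3]
opening: 0.017
```

Emit:
carry_out(
  series=[
    [0,0,-0.05,0,0,0,0],
    [0,0,0,0,0,0,0],
  ],
)

```text
t: 17.05
tool_pos: [0.5025, 0.2228, 0.0205]
tool_rot: [0.034, 3.098, 0.0]
contact_force: [-2.4, -1.0, 0.5]
opening: 0.017
```

Emit:
carry_out(
  series=[
    [0,0,-0.03,0,0,0,0],
    [0,0,0,0,0,0,0],
  ],
)

```text
t: 17.25
tool_pos: [0.5026, 0.2228, 0.0205]
tool_rot: [0.035, 3.099, 0.0]
contact_force: [-6.3, -1.6, 7.2]
opening: 0.0172
```

```bash
python3 - <<'E'
from h import *
o=ctrl.get_obs(); print(o['t'],o['tool_pos'],o['contact_force'])
im=wrist(); cv2.imwrite('pics/w10.png',im['frame'])
E
```

```text
17.25 [0.50259257 0.22283165 0.02048077] [-6.26754557 -1.63495933  7.21193511]
```

View pics/w10.png

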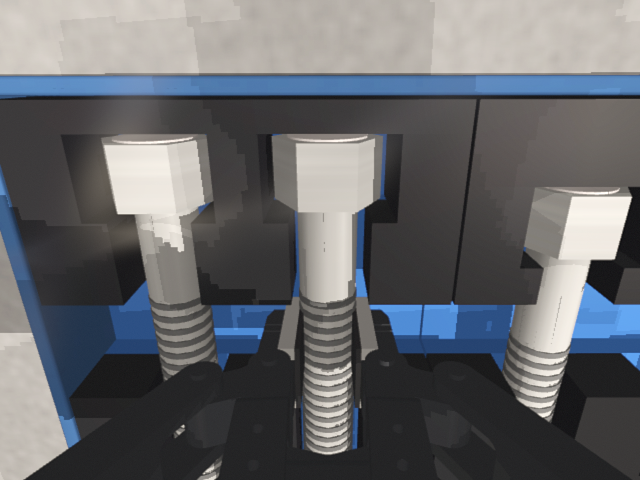

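The held head sits centred in its recess (column 328), level with the kept head, and the bottom contact is about 11 N. I'll release it now.

Emit:
carry_out(
  series=[
    [0,0,0,0,0,0,0.25],
    [0,0,0,0,0,0,0.4],
    [0,0,0,0,0,0,0.4],
    [0,0,0.5,0,0,0,0.4],
    [0,0,1,0,0,0,0.4],
    [0,0,1,0,0.38,0,0.4],
    [0,0,1,0,0,0,0.5],
    [0,0,1,0,0,0,0.6],
    [0,0,1,0,0,0,0.65],
    [0,0,0,0,0,0,0.65],
  ],
)

```text
t: 18.3
tool_pos: [0.5053, 0.2236, 0.1623]
tool_rot: [0.035, 3.127, 0.004]
contact_force: [0.6, -0.0, 1.1]
opening: 0.0559
```

```bash
python3 - <<'E'
from h import *
o=ctrl.get_obs(); R=Ro.from_rotvec(o['tool_rot']).as_matrix();print(o['t'],o['tool_pos'],R.round(3).tolist(),o['contact_force'],o['q'].round(2))
im=wrist(); cv2.imwrite('pics/w11.png',im['frame']); import pickle; pickle.dump({k:im[k] for k in('R','t','fx','fy','cx','cy')},open('w11.pkl','wb'))
from ov import *
overlay('w11.pkl','pics/w11.png','pics/w11o.png',[((.5076,.2625,-.0194),(0,255,0))])
E
```

```text
18.3 [0.50528462 0.22361437 0.16231921] [[-1.0, 0.022, 0.014], [0.022, 1.0, 0.002], [-0.014, 0.003, -1.0]] [ 0.59012598 -0.00739073  1.05258488] [ 0.28 -0.08  1.86 -0.    1.35 -1.27]
```

View pics/w11o.png

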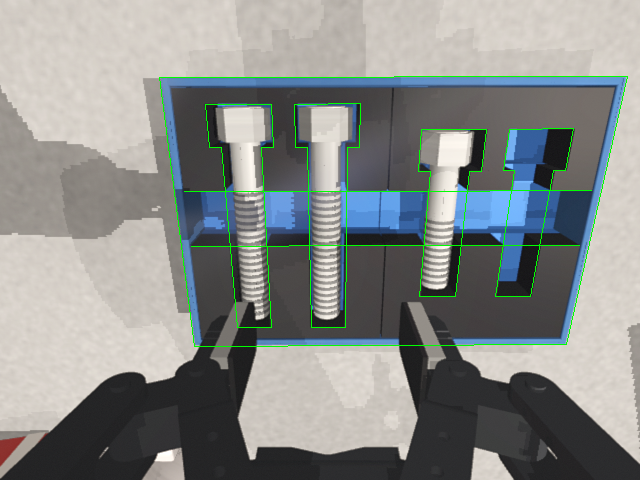

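The long bolt is fully down, aligned with its place outline and with the kept bolt. The short bolt's head flats are at about 88.5°/28.5° azimuth. I'll first twist it in its cell with a vertical grip, so it can be taken from the clear side.

Emit:
carry_out(
  series=[
    [-0.063,-0.5,0.8,0,0,0,0.65],
    [-0.063,-0.956,0.4,0,0,0,0.65],
    [-0.063,-0.956,0,0,0,0,0.65],
    [-0.063,-0.956,0,0,0,0,0.65],
    [-0.063,-0.956,0,0,0,0,0.65],
    [-0.063,-0.956,0,0,0,0,0.65],
    [-0.063,-0.956,0,0,0,0,0.65],
    [-0.063,-0.956,0,0,0,0,0.65],
    [-0.063,-0.956,0,0,0,0,0.65],
    [-0.063,-0.956,0,0,0,0,0.65],
    [-0.063,-0.956,0,0,0,0,0.65],
    [-0.063,-0.956,0,0,0,0,0.65],
  ],
)

```text
t: 19.55
tool_pos: [0.4825, -0.0534, 0.1851]
tool_rot: [0.035, 3.139, 0.001]
contact_force: [0.3, 0.7, -0.3]
opening: 0.0554
```

Emit:
carry_out(
  series=[
    [-0.063,-0.956,0,0,0,0,0.65],
    [-0.063,-0.956,0,0,0,0,0.65],
    [-0.063,-0.956,0,0,0,0,0.65],
    [-0.063,-0.956,0,0,0,0,0.65],
    [-0.063,-0.956,0,0,0,0,0.65],
    [-0.063,-0.956,0,0,0,0,0.65],
    [-0.063,-0.956,0,0,0,0,0.65],
    [0,-0.3,0,0,0,0,0.65],
    [0,0,0,0,0,0,0.65],
    [0,0,0,0,0,0,0.65],
  ],
)

```text
t: 20.55
tool_pos: [0.4722, -0.2267, 0.1858]
tool_rot: [0.035, 3.137, 0.002]
contact_force: [-0.0, 0.1, 0.2]
opening: 0.0552
```

```bash
python3 - <<'E'
from h import *
o=ctrl.get_obs(); R=Ro.from_rotvec(o['tool_rot']).as_matrix();print(o['t'],o['tool_pos'],R.round(3).tolist(),o['contact_force'],o['q'].round(2))
im=wrist(); cv2.imwrite('pics/w12.png',im['frame']); print(proj(im,[.4749,-.2305,.114]))
E
```

```text
20.55 [ 0.47217535 -0.22666225  0.18584191] [[-1.0, 0.022, 0.004], [0.022, 1.0, 0.001], [-0.004, 0.001, -1.0]] [-0.02812412  0.12172119  0.19370984] [-0.59 -0.16  1.9   0.    1.4  -2.14]
[321.23055064 254.68787171]
```

View pics/w12.png

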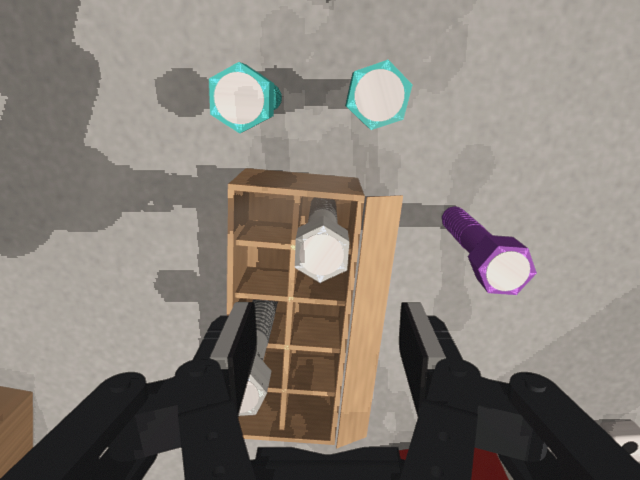

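Emit:
carry_out(
  series=[
    [0.05,-0.07,-0.8,0,0,0,0.65],
    [0.05,-0.07,-1,0,0,0,0.65],
    [0,0,-1,0,0,0,0.65],
    [0,0,-0.7,0,0,0,0.65],
    [0,0,0,0,0,0,0.65],
    [0,0,0,0,0,0,0.65],
  ],
)

```text
t: 21.2
tool_pos: [0.4751, -0.2302, 0.0993]
tool_rot: [0.033, 3.137, 0.0]
contact_force: [0.8, 0.0, 0.2]
opening: 0.0555
```

Emit:
carry_out(
  series=[
    [0,0,-0.1,0,0,0,0.2],
    [0,0,0,0,0,0,0],
    [0,0,0,0,0,0,0],
    [0,0,0,0,0,0,0],
    [0,0,0,0,0,-1,0],
    [0,0,0,0,0,-1,0],
    [0,0,0,0,0,-1,0],
    [0,0,0,0,0,-1,0],
    [0,0,0,0,0,-1,0],
    [0,0,0,0,0,0,0],
    [0,0,0,0,0,0,0.5],
    [0,0,0,0,0,0,0.65],
  ],
  grip_force=40,
)

```text
t: 22.4
tool_pos: [0.4743, -0.2305, 0.0958]
tool_rot: [0.808, 3.033, -0.001]
contact_force: [-0.5, 0.1, 0.7]
opening: 0.0547
```

Emit:
carry_out(
  series=[
    [0,0,0.6,0,0,0,0.65],
    [0,0,1,0,0,-0.5,0.65],
    [0,0,1,0,0,-1,0.65],
    [0,0,0.8,0,0,-1,0.65],
    [0,-0.2,0,0,0,-1,0.65],
    [0,-0.2,0,0,0,-1,0.65],
    [0,-0.2,0,0,0,-1,0.65],
    [0,-0.2,0,0,0,-1,0.65],
    [0,-0.2,0,0,0,-1,0.65],
    [0,-0.2,0,0,0,-1,0.65],
    [0,-0.2,0,0,0,-1,0.65],
    [0,-0.1,0,0,0,-1,0.65],
  ],
)

```text
t: 23.6
tool_pos: [0.4749, -0.2687, 0.1823]
tool_rot: [2.225, 2.213, -0.006]
contact_force: [0.6, -0.5, 0.3]
opening: 0.0554
```

Emit:
carry_out(
  series=[
    [0,-0.1,-0.1,0.97,0,0,0.65],
    [0,-0.1,-0.1,0.97,0,0,0.65],
    [0,0,-0.2,0.97,0,0,0.65],
    [0,0,-0.2,0.97,0,0,0.65],
    [0,0,-0.2,0.97,0,0,0.65],
    [0,0,-0.2,0.97,0,0,0.65],
    [0,0,-0.2,0.97,0,0,0.65],
    [0,0,-0.2,0.97,0,0,0.65],
    [0,0,-0.2,0.97,0,0,0.65],
    [0,0,0,0,0,0,0.65],
    [0,0,0,0,0,0,0.65],
  ],
)

```text
t: 24.7
tool_pos: [0.4749, -0.2736, 0.1416]
tool_rot: [-1.707, -1.704, -0.789]
contact_force: [-0.3, 0.2, 0.1]
opening: 0.0555
```

```bash
python3 - <<'E'
from h import *
o=ctrl.get_obs(); R=Ro.from_rotvec(o['tool_rot']).as_matrix();print(o['t'],o['tool_pos'],R.round(3).tolist(),o['contact_force'],o['q'].round(2))
im=wrist(); cv2.imwrite('pics/w13.png',im['frame']); print(proj(im,[.4749,-.2305,.114]))
h=np.array([.4748,-.2305,.104]); print('head in tool',R.T@(h-o['tool_pos']))
E
```

```text
24.7 [ 0.47486445 -0.27357361  0.14162689] [[0.001, 1.0, -0.0], [0.647, -0.001, 0.762], [0.762, -0.001, -0.647]] [-0.29488722  0.15187693  0.06108272] [-0.91  0.35  1.6   0.52  1.89 -0.92]
[326.7150044  253.38052177]
head in tool [-8.19978059e-04 -4.10842836e-05  5.71878394e-02]
```

View pics/w13.png

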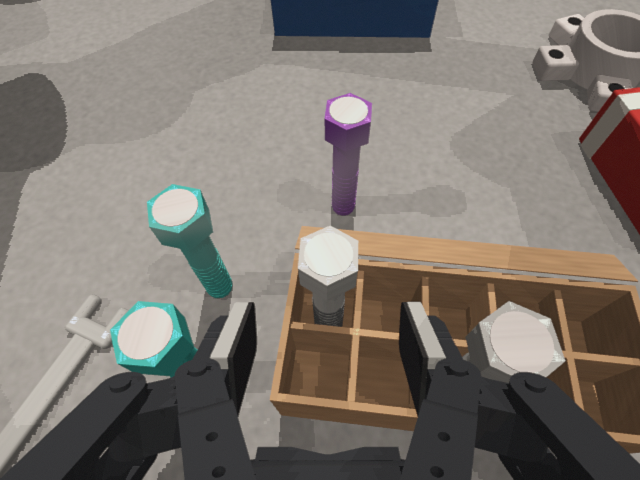

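Emit:
carry_out(
  series=[
    [0,0.54,-0.46,0,0,0,0.65],
    [0,0.54,-0.46,0,0,0,0.65],
    [0,0.54,-0.46,0,0,0,0.65],
    [0,0.55,-0.46,0,0,0,0.65],
    [0,0,0,0,0,0,0.65],
    [0,0,0,0,0,0,0.3],
    [0,0,0,0,0,0,0],
    [0,0,0,0,0,0,0],
    [0,0,0,0,0,0,0],
  ],
  grip_force=100,
)

```text
t: 25.65
tool_pos: [0.4753, -0.2199, 0.0962]
tool_rot: [-1.707, -1.705, -0.79]
contact_force: [-0.0, 0.4, 1.4]
opening: 0.028
```

```bash
python3 - <<'E'
from h import *
o=ctrl.get_obs(); R=Ro.from_rotvec(o['tool_rot']).as_matrix();print(o['t'],o['tool_pos'],R.round(3).tolist(),o['contact_force'],o['q'].round(2),o['opening'])
im=wrist(); cv2.imwrite('pics/w14.png',im['frame'])
h=np.array([.4748,-.2305,.104]); print('head in tool',R.T@(h-o['tool_pos']))
E
```

```text
25.65 [ 0.47528207 -0.21993459  0.09621825] [[0.001, 1.0, 0.001], [0.647, -0.001, 0.763], [0.763, -0.0, -0.647]] [-0.03470224  0.4296268   1.43144723] [-0.85  0.33  1.71  0.54  1.79 -0.93] 0.027995512528186314
head in tool [-0.00089959 -0.00046914 -0.01309147]
```

View pics/w14.png

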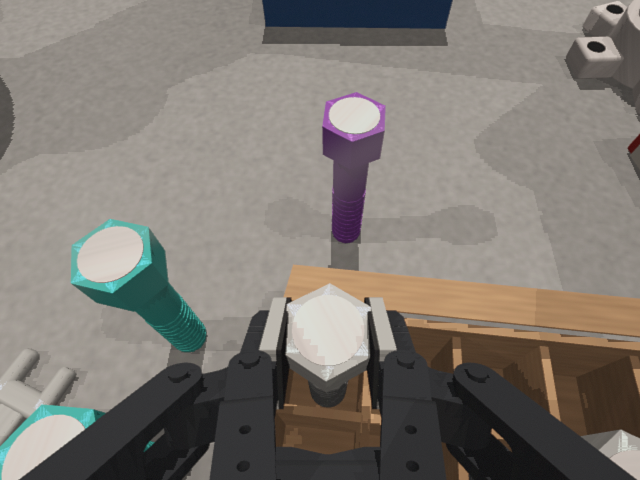

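Emit:
carry_out(
  series=[
    [0,0,0.6,0,0,0,0],
    [0,0,1,0,0,0,0],
    [0,0,1,0,0,0,0],
    [0,0,1,-0.949,0,0,0],
    [0,0,1,-0.949,0,0,0],
    [0.37,0.57,1,-0.949,0,0,0],
    [0.37,0.57,0.9,-0.949,0,0,0],
    [0.37,0.57,0,-0.949,0,0,0],
    [0.37,0.57,0,-0.949,0,0,0],
    [0.37,0.57,0,-0.949,0,0,0],
    [0.37,0.57,0,-0.949,0,0,0],
    [0.37,0.57,0,-0.949,0,0,0],
  ],
)

```text
t: 26.9
tool_pos: [0.5395, -0.1187, 0.2588]
tool_rot: [-2.219, -2.214, -0.013]
contact_force: [1.2, 0.5, -3.6]
opening: 0.0282
```

Emit:
carry_out(
  series=[
    [0.37,0.57,-0.5,-0.949,0,0,0],
    [0.37,0.57,-1,-0.949,0,0,0],
    [0.37,0.57,-1,-0.949,0,0,0],
    [0.37,0.57,-1,-0.949,0,0,0],
    [0.37,0.57,-1,-0.949,0,0,0],
    [0.37,0.57,-1,-0.949,0,0,0],
    [0.37,0.57,-1,-0.949,0,0,0],
    [0,0,0,0,0,0,0],
    [0,0,0,0,0,0,0],
  ],
)

```text
t: 27.8
tool_pos: [0.6034, -0.0191, 0.0941]
tool_rot: [1.849, 1.849, -0.625]
contact_force: [-0.1, -0.0, -2.8]
opening: 0.0282
```

```bash
python3 - <<'E'
from h import *
o=ctrl.get_obs(); R=Ro.from_rotvec(o['tool_rot']).as_matrix();print(o['t'],o['tool_pos'],R.round(3).tolist(),o['contact_force'],o['q'].round(2),o['opening'])
b=R@np.array([.763,0,-.647]);print('b',b)
im=wrist(); cv2.imwrite('pics/w15.png',im['frame'])
E
```

```text
27.8 [ 0.60335329 -0.0191185   0.09405775] [[-0.001, 1.0, -0.003], [0.796, -0.001, -0.605], [-0.605, -0.003, -0.796]] [-0.14307759 -0.04607714 -2.7930512 ] [ 0.12  0.24  1.75 -0.67  1.31  0.35] 0.02823315431236955
b [0.00112177 0.99894829 0.05365686]
```

View pics/w15.png

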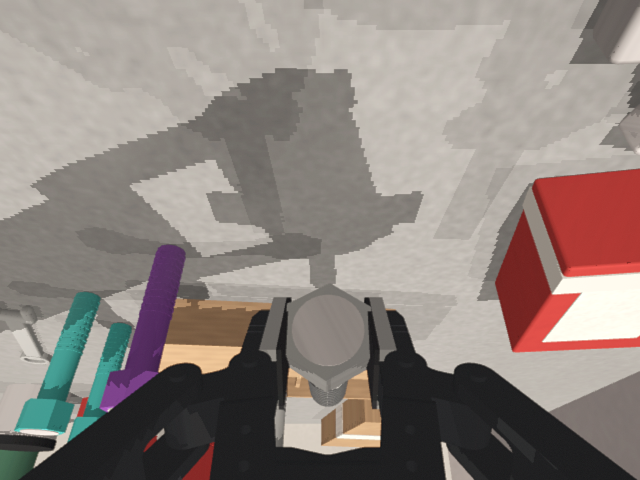

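Emit:
carry_out(
  series=[
    [0,0,-1,0,0,0,0],
    [0,0,-1,0,0,0,0],
    [0,0,-0.8,0,0,0,0],
    [0,0,-0.35,0,0,0,0],
    [0,0,-0.15,0,0,0,0],
    [0,0,0,0,0,0,0],
    [0,0,0,0,0,0,0],
  ],
)

```text
t: 28.55
tool_pos: [0.6057, -0.0199, 0.015]
tool_rot: [1.849, 1.844, -0.619]
contact_force: [-0.0, -0.5, -3.1]
opening: 0.0283
```

Emit:
carry_out(
  series=[
    [0,0,-0.15,0,0,0,0],
    [0,0,-0.1,0,0,0,0],
    [0,0,-0.04,0,0,0,0],
    [0,0,0,0,0,0,0],
  ],
)

```text
t: 28.95
tool_pos: [0.6048, -0.0196, 0.0064]
tool_rot: [1.848, 1.845, -0.622]
contact_force: [-1.1, 0.3, 0.6]
opening: 0.028
```

Emit:
carry_out(
  series=[
    [0,0,0,0,0,0,0.4],
    [0,0,0,0,0,0,0.55],
    [0,0,0,0,0,0,0.55],
    [0,0.3,0.4,0,0,0,0.6],
    [0,0.59,0.8,0,0,0,0.6],
    [0,0.59,0.8,0,0,0,0.6],
    [0,0,0.9,0.93,0,0,0.6],
    [0,-0.2,0.6,0.93,0,0,0.6],
    [0,-0.4,0.2,0.93,0,0,0.6],
    [0,-0.6,0,0.93,0,0,0.6],
    [0,-0.6,0,0.93,0,0,0.6],
    [0,-0.6,0,0.93,0,0,0.6],
  ],
)

```text
t: 30.15
tool_pos: [0.6051, -0.0428, 0.1002]
tool_rot: [2.175, 2.174, -0.094]
contact_force: [0.2, 0.7, -0.8]
opening: 0.0515
```

Emit:
carry_out(
  series=[
    [0,-0.6,-0.5,0.93,0,0,0.6],
    [0,-0.6,-0.5,0,0,0,0.6],
    [0,0,0,0,0,0,0.6],
    [0,0,0,0,0,0,0.6],
  ],
)

```text
t: 30.55
tool_pos: [0.6039, -0.0721, 0.0726]
tool_rot: [-2.222, -2.219, 0.002]
contact_force: [-0.3, -0.8, 0.0]
opening: 0.0515
```

```bash
python3 - <<'E'
from h import *
o=ctrl.get_obs(); R=Ro.from_rotvec(o['tool_rot']).as_matrix();print(o['t'],o['tool_pos'],R.round(3).tolist(),o['contact_force'],o['q'].round(2),o['opening'])
im=wrist(); cv2.imwrite('pics/w16.png',im['frame']); import pickle; pickle.dump({k:im[k] for k in('R','t','fx','fy','cx','cy')},open('w16.pkl','wb'))
E
```

```text
30.55 [ 0.60385558 -0.07205943  0.07259398] [[0.001, 1.0, -0.002], [1.0, -0.001, 0.0], [0.0, -0.002, -1.0]] [-0.32337557 -0.84832268  0.01816096] [-0.24  0.16  1.77 -0.    1.21 -0.24] 0.051450882468953615
```

View pics/w16.png

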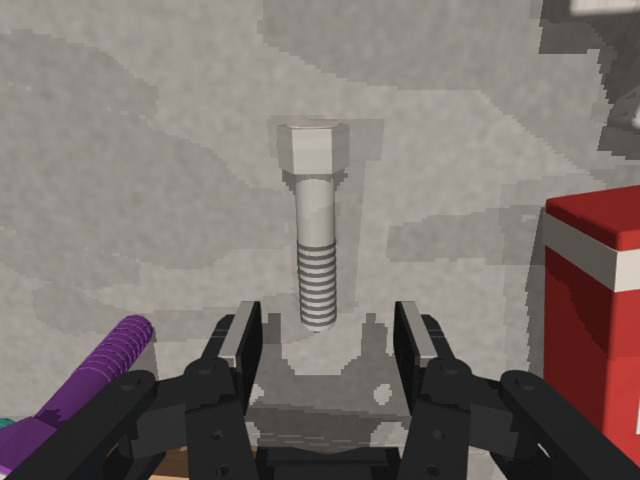

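```bash
python3 - <<'E'
import cv2
f=cv2.imread('pics/w16.png'); cv2.imwrite('pics/w16z.png',cv2.resize(f[110:340,260:370],None,fx=2.6,fy=2.6,interpolation=cv2.INTER_CUBIC))
E
```

```text
(no output)
```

View pics/w16z.png

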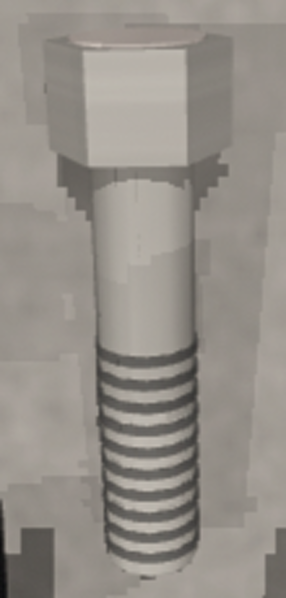

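```bash
python3 - <<'E'
from h import *; import pickle
im=pickle.load(open('w16.pkl','rb'))
a=atz(im,311.6,128.8,.0305); b=atz(im,311.8,173.6,.030); s1=atz(im,315.5,221.5,.0132); s2=atz(im,318,313.4,.0107);c=atz(im,317.5,330,.018)
for x in (a,b,s1,s2,c): print(x.round(4))
az=np.arctan2(*(s1-s2)[1::-1]); az2=np.arctan2(*(a-s2)[1::-1]);print(np.linalg.norm(a-b),np.degrees([az,az2]))
d=np.array([np.cos(az),np.sin(az)]); print('grip', a[:2]-.055*d, s2[:2]+d*((a[:2]-.055*d-s2[:2])@d))
E
```

```text
[ 0.5974 -0.0033  0.0305]
[ 0.5972 -0.0232  0.03  ]
[ 0.5981 -0.0512  0.0132]
[ 0.5989 -0.1065  0.0107]
[ 0.5988 -0.1127  0.018 ]
0.019918185598385582 [90.84089013 90.85833373]
grip [ 0.59819482 -0.05825326] [ 0.59822624 -0.0582528 ]
```

Emit:
carry_out(
  series=[
    [-0.11,0.28,-0.6,0,0,0.15,0.6],
    [-0.11,0.27,-1,0,0,0,0.6],
    [0,0,-0.7,0,0,0,0.6],
    [0,0,0,0,0,0,0.6],
    [0,0,0,0,0,0,0.6],
  ],
)

```text
t: 31.1
tool_pos: [0.5986, -0.0578, 0.0153]
tool_rot: [-2.204, -2.237, 0.0]
contact_force: [0.6, -0.9, -0.1]
opening: 0.0513
```

Emit:
carry_out(
  series=[
    [0,-0.02,-0.3,0,0,0,0.6],
    [0,0,-0.17,0,0,0,0.6],
    [0,0,0,0,0,0,0.4],
    [0,0,0,0,0,0,0],
    [0,0,0,0,0,0,0],
    [0,0,0,0,0,0,0],
    [0,0,0,0,0,0,0],
  ],
  grip_force=80,
)

```text
t: 31.8
tool_pos: [0.5991, -0.0597, 0.0046]
tool_rot: [-2.206, -2.236, -0.001]
contact_force: [-1.3, -0.6, 4.0]
opening: 0.017
```

Emit:
carry_out(
  series=[
    [0,0,0.4,0,0,0,0],
    [0,0,1,0,0,0,0],
    [0,0,1,0,0,0,0],
    [-0.208,0.92,1,0,0,0.9,0],
    [-0.208,0.92,1,0,0,0.9,0],
    [-0.208,0.92,1,0,0,0.9,0],
    [-0.208,0.92,0.6,0,0,0.9,0],
    [-0.208,0.92,0,0,0,0.9,0],
    [-0.208,0.92,0,0,0,0.9,0],
    [-0.208,0.92,0,0,0,0.9,0],
    [-0.208,0.92,0,0,0,0.9,0],
    [-0.208,0.92,0,0,0,0.9,0],
  ],
)

```text
t: 33.0
tool_pos: [0.5513, 0.1485, 0.1536]
tool_rot: [-1.141, -2.926, 0.0]
contact_force: [-0.3, -0.6, -3.4]
opening: 0.0168
```

Emit:
carry_out(
  series=[
    [-0.208,0.92,0,0,0,0.9,0],
    [-0.208,0.92,0,0,0,0.9,0],
    [-0.208,0.92,0,0,0,0.9,0],
    [-0.208,0.92,0,0,0,0.9,0],
    [-0.208,0.92,0,0,0,0.9,0],
    [-0.208,0.92,0,0,0,0.9,0],
    [-0.208,0.92,0,0,0,0.9,0],
    [-0.208,0.92,0,0,0,0.07,0],
    [-0.208,0.92,0,0,0,0,0],
    [0,0,0,0,-0.555,0,0],
    [0,0,0,0,0,0,0],
    [0,0,0,0,0,0,0],
  ],
)

```text
t: 34.2
tool_pos: [0.5047, 0.3543, 0.1536]
tool_rot: [0.17, 3.084, 0.004]
contact_force: [0.1, -0.1, -3.8]
opening: 0.0171
```

```bash
python3 - <<'E'
from h import *
from ov import *
o=ctrl.get_obs(); R=Ro.from_rotvec(o['tool_rot']).as_matrix();print(o['t'],o['tool_pos'],o['contact_force'],R.round(3).tolist(),o['q'].round(3),o['opening'])
im=wrist(); cv2.imwrite('pics/w17.png',im['frame']); pickle.dump({k:im[k] for k in('R','t','fx','fy','cx','cy')},open('w17.pkl','wb'))
overlay('w17.pkl','pics/w17.png','pics/w17o.png',[((.5076,.2625,-.0194),(0,255,0))])
E
```

```text
34.2 [0.50470389 0.35430635 0.15361459] [ 0.07007268 -0.14945445 -3.77958211] [[-0.993, 0.11, 0.053], [0.11, 0.994, -0.0], [-0.053, 0.005, -0.999]] [ 0.503  0.064  1.734 -0.027  1.297 -0.951] 0.017060910789144377
```

View pics/w17o.png

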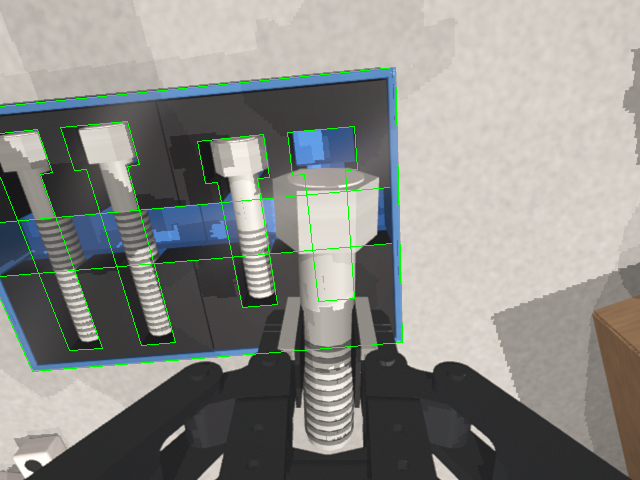

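Emit:
carry_out(
  series=[
    [0.03,0.05,0,0,0,0.9,0],
    [0,0,-0.6,0,0,0,0],
    [0,0,-1,0,0,0,0],
    [0,0,-1,0,0,0,0],
    [0,0,-0.5,0,0,0,0],
    [0,0,0,0,0,0,0],
    [0,0,0,0,0,0,0],
  ],
)

```text
t: 34.95
tool_pos: [0.5064, 0.3557, 0.0767]
tool_rot: [0.033, 3.087, 0.008]
contact_force: [0.1, -0.6, -1.2]
opening: 0.017
```

```bash
python3 - <<'E'
from h import *
from ov import *
o=ctrl.get_obs(); R=Ro.from_rotvec(o['tool_rot']).as_matrix();print(o['t'],o['tool_pos'],o['contact_force'],R.round(3).tolist(),o['q'].round(3),o['opening'])
im=wrist(); cv2.imwrite('pics/w18.png',im['frame']); pickle.dump({k:im[k] for k in('R','t','fx','fy','cx','cy')},open('w18.pkl','wb'))
overlay('w18.pkl','pics/w18.png','pics/w18o.png',[((.5076,.2625,-.0194),(0,255,0))])
E
```

```text
34.95 [0.50639444 0.35571629 0.07669956] [ 0.09171299 -0.59846274 -1.22022411] [[-0.998, 0.021, 0.055], [0.021, 1.0, 0.005], [-0.055, 0.006, -0.998]] [ 0.502  0.15   1.78  -0.024  1.162 -1.038] 0.017017933542158182
```

View pics/w18o.png

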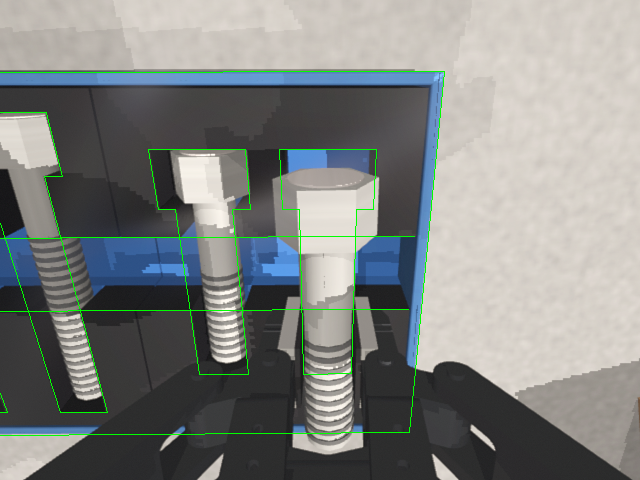

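```bash
python3 - <<'E'
from h import *
import pickle
for pk,z,pts in (('w18.pkl',.0767+.0084+.015,((326,190),(326,252))),('w9.pkl',.0732+.0097+.015,((327.5,146),(327.5,210)))):
    im=pickle.load(open(pk,'rb'))
    print([atz(im,*p,z).round(4) for p in pts])
f=cv2.imread('pics/w18.png'); cv2.imwrite('pics/w18z.png',cv2.resize(f[150:270,260:400],None,fx=5,fy=5,interpolation=cv2.INTER_CUBIC))
E
```

```text
[array([0.4484, 0.356 , 0.1001]), array([0.4681, 0.3556, 0.1001])]
[array([0.4321, 0.2237, 0.0979]), array([0.4507, 0.2232, 0.0979])]
```

View pics/w18z.png

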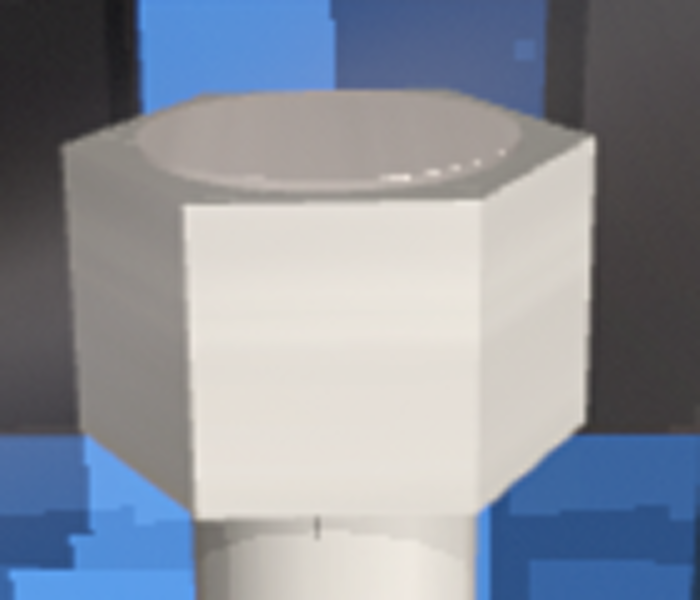

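Emit:
carry_out(
  series=[
    [0.04,0.03,-0.6,0,0,0,0],
    [0,0,-0.6,0,0,0,0],
    [0,0,0,0,0,0,0],
    [0,0,0,0,0,0,0],
  ],
)

```text
t: 35.4
tool_pos: [0.5063, 0.3561, 0.0453]
tool_rot: [0.031, 3.089, 0.007]
contact_force: [-0.3, -0.2, -2.7]
opening: 0.0173
```

Emit:
carry_out(
  series=[
    [0.04,0.01,-0.3,0,0,0,0],
    [0,0,-0.3,0,0,0,0],
    [0,0,0,0,0,0,0],
    [0,0,0,0,0,0,0],
  ],
)

```text
t: 35.8
tool_pos: [0.5078, 0.3567, 0.0311]
tool_rot: [0.031, 3.087, 0.008]
contact_force: [-0.0, -0.8, -2.8]
opening: 0.0173
```

Emit:
carry_out(
  series=[
    [-0.02,-0.01,-0.2,0,0,0,0],
    [0,0,-0.1,0,0,0,0],
    [0,0,0,0,0,0,0],
  ],
)

```text
t: 36.1
tool_pos: [0.5072, 0.3563, 0.0234]
tool_rot: [0.031, 3.088, 0.008]
contact_force: [-0.3, 0.5, -2.7]
opening: 0.0174
```

Emit:
carry_out(
  series=[
    [0,0,-0.06,0,0,0,0],
    [0,0,0,0,0,0,0],
  ],
)

```text
t: 36.3
tool_pos: [0.5075, 0.3565, 0.0225]
tool_rot: [0.031, 3.087, 0.008]
contact_force: [-0.7, -0.2, -3.4]
opening: 0.0173
```

Emit:
carry_out(
  series=[
    [0,0,-0.05,0,0,0,0],
    [0,0,0,0,0,0,0],
  ],
)

```text
t: 36.5
tool_pos: [0.5078, 0.3567, 0.0219]
tool_rot: [0.031, 3.086, 0.009]
contact_force: [-0.2, -1.8, 0.7]
opening: 0.0169
```

Emit:
carry_out(
  series=[
    [0,0,-0.03,0,0,0,0],
    [0,0,0,0,0,0,0],
  ],
)

```text
t: 36.7
tool_pos: [0.5078, 0.3567, 0.0218]
tool_rot: [0.031, 3.087, 0.008]
contact_force: [-3.2, -2.0, 5.0]
opening: 0.0169
```

```bash
python3 - <<'E'
from h import *
o=ctrl.get_obs(); print(o['t'],o['tool_pos'],o['contact_force'])
im=wrist(); cv2.imwrite('pics/w19.png',im['frame'])
E
```

```text
36.7 [0.50781519 0.35669752 0.02180801] [-3.2352939  -1.98915627  5.03939646]
```

View pics/w19.png

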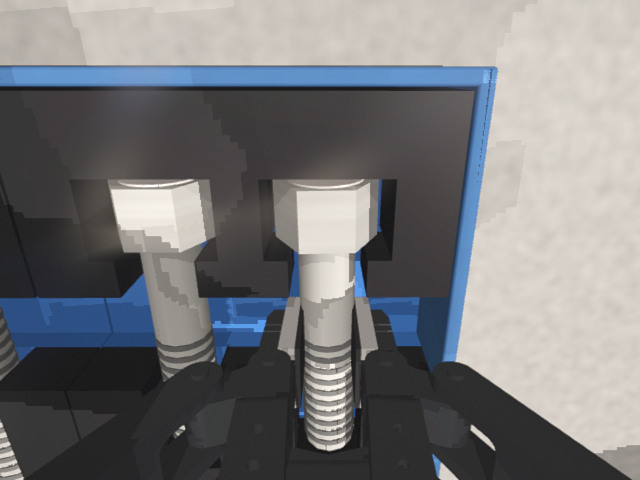

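The short head is in its recess (column 325), level with the kept short head, with about 9 N floor contact. Opening slightly and retreating.

Emit:
carry_out(
  series=[
    [0,0,0,0,0,0,0.25],
    [0,0,0,0,0,0,0.36],
    [0,0,0,0,0,0,0.36],
    [0,0,0.5,0,0,0,0.36],
    [0,0,1,0,0,0,0.36],
    [0,0,1,0,0.5,0,0.36],
    [0,0,1,0,0,0,0.5],
    [0,0,1,0,0,0,0.6],
    [0,0,1,0,0,0,0.65],
    [0,-0.8,0.5,0,0,0,0.65],
    [0,-0.8,0,0,0,0,0.65],
    [0,0,0,0,0,0,0.65],
  ],
)

```text
t: 37.95
tool_pos: [0.5083, 0.3153, 0.1724]
tool_rot: [0.035, 3.134, 0.009]
contact_force: [-0.6, -0.0, -0.2]
opening: 0.0555
```

```bash
python3 - <<'E'
from h import *
from ov import *
o=ctrl.get_obs(); print(o['t'],o['tool_pos'],o['contact_force'],o['opening'])
im=wrist(); cv2.imwrite('pics/w20.png',im['frame']); pickle.dump({k:im[k] for k in('R','t','fx','fy','cx','cy')},open('w20.pkl','wb'))
overlay('w20.pkl','pics/w20.png','pics/w20o.png',[((.5076,.2625,-.0194),(0,255,0))])
E
```

```text
37.95 [0.50825662 0.31533732 0.17240244] [-0.64782086 -0.00325396 -0.16992489] 0.05549003726267046
```

View pics/w20o.png

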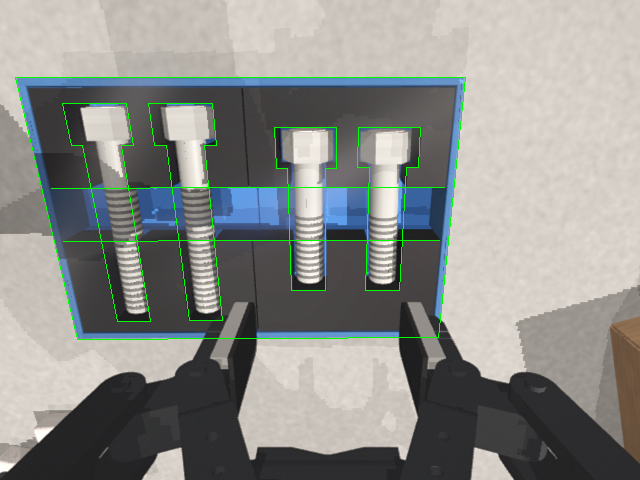

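Both new bolts lie flat in their outlines beside the kept ones. I'll clear the arm and check the whole scene.

Emit:
carry_out(
  series=[
    [-0.3,-1,0.8,0,0,0,0.65],
    [-0.3,-1,0.8,0,0,0,0.65],
    [-0.3,-1,0.8,0,0,0,0.65],
    [-0.3,-1,0,0,0,0,0.65],
    [-0.3,-1,0,0,0,0,0.65],
    [-0.3,-1,0,0,0,0,0.65],
    [-0.3,-1,0,0,0,0,0.65],
    [-0.3,-1,0,0,0,0,0.65],
    [-0.3,-1,0,0,0,0,0.65],
    [-0.3,-1,0,0,0,0,0.65],
    [0,0,0,0,0,0,0.65],
    [0,0,0,0,0,0,0.65],
  ],
)

```text
t: 39.2
tool_pos: [0.4327, 0.0669, 0.2307]
tool_rot: [0.033, 3.136, 0.009]
contact_force: [-0.5, -0.0, -0.2]
opening: 0.0557
```

```bash
python3 - <<'E'
from h import *
o=ctrl.get_obs(); print(o['t'],o['tool_pos'],o['contact_force'])
for n in('side','top'):
    im=ctrl.get_image(n); cv2.imwrite(f'pics/{n}F.png',im['frame'])
E
```

```text
39.2 [0.43271825 0.06686009 0.23071373] [-0.52035617 -0.00631534 -0.21394819]
```

View pics/sideF.png

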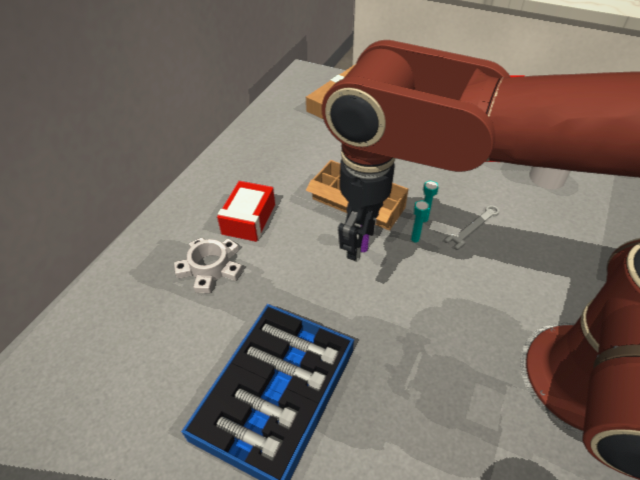

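View pics/topF.png

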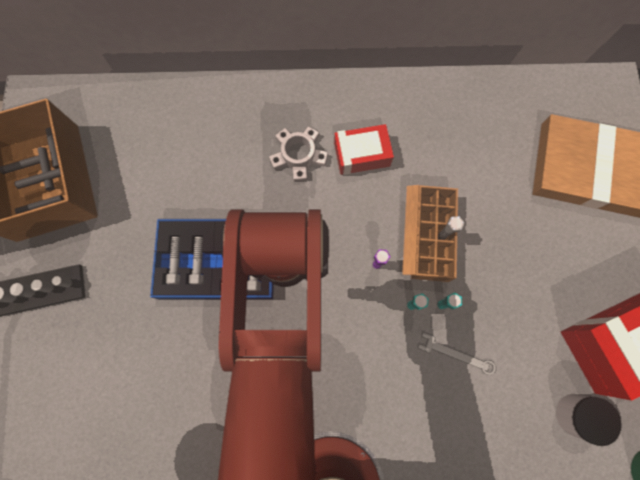

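The side view shows all four bolts lying flat in the case. The top view shows the medium bolt still standing at (456,223), and the spacer, box, spanner and decoys where they were. Handing in.

```bash
python3 -c "
from station import ctrl
print(ctrl.finish_job())"
```

```text
the job is handed in; nothing more can be done
None
```

The long and short bolts are both in the blue case, each lying fully down in the empty place cut for its length. The medium bolt still stands in the carton. I handed the job in at about 39 s; it reports no verdict.

**What I did:** I took each bolt by its head with the tool tilted, turned it level and laid it on the clear bench. I then took it again by the shank over the trench point, levelled it and lowered it until I felt the floor (about 10 N), then released it. I first turned the short bolt about 29° in its cell so the head flats could be gripped from the clear side.

**Last checks:**
- The wrist and side pictures show both heads level with the kept bolts and inside the computed outlines of their places. The long bolt sits about 1.5 mm off-centre across its channel.
- The top and side views show the kept bolts, spacer, parts box, spanner and the purple and turquoise bolts where they were.
- The last force reading showed no contact on the arm. Wrist forces I read stayed around 10 N or less.

One disagreement came up: my first picture of the long bolt on the bench gave its length as 145 mm instead of 150. I put this down to the bevelled tip and used the head end as reference; the placed bolt matched its outline. No other check failed.

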